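# Seal the dry hopper of the connector machine

### The arm

A 7-joint arm with a two-finger parallel gripper is mounted at the origin on the work surface. World frame = base frame: x ahead of the robot, y to its left, z up, the work surface at z = 0. Lengths are in m, angles in degrees, forces in N, time in s.
With the tool pointing down it reaches from about 0.425 to 0.875 m from the base axis. Payload 4.7 kg.
Tool frame: the origin (TCP) lies midway between the tips of the shut fingers; the grasp point (between the pads) lies 19 mm behind it; z points along the fingers, y is the line along which they close (so a half turn about z gives the same grasp; the last joint's range is limited). The gripper opens to 87 mm and grips with 3 to 60 N. Pads are 19 mm wide; open, the fingers measure 117 mm over their backs; the gripper's body (75 mm by 190 mm) begins 51 mm behind the grasp point.
Start: joints at [-72.302, 18.392, -4.016, 83.108, 1.295, 78.541, -3.26], TCP at [0.189, 0.622, 0.223] pointing down, gripper open.
Joint ranges: [-163.93, 163.93], [-17.29, 119.83], [-79.2, 71.16], [3.27, 140.29], [-89.18, 269.18], [5.43, 117.66], [-154.24, 154.24]. Speed limits (degrees/s): [147.25, 147.25, 180, 180, 180, 180, 180].

### API

Orientations are given as [roll, pitch, yaw] about the fixed x, y, z axes, in that order (R = Rz(yaw) Ry(pitch) Rx(roll)).
In Python, from cell import env, viewer, boxes_of, masks_of gives the robot as it stands. The module is installed in compiled form; this text tells all that it offers.
- The arm moves only by the tool apply_moves, never from a script. Its argument "moves" is a list of rows, each a list of 7 numbers: the shift along the tool's x, y, z scaled (see below), then the turn, a rotation vector about the tool's x, y, z scaled (see below), then the opening, from 0 (shut) to 1 (fully open). A call has 1 to 20 rows; each row is the pose to reach, as a shift and turn from the pose commanded when the call began, along the tool's axes at that moment; what a row does not reach only later rows make up. The controller multiplies each number of a shift by 0.2 m and each number of a turn by 1.5 rad. A row lasts 1/10 s, in which the tool goes at most 50 mm and 8.59 degrees, less where a joint would pass 70% of its speed; a pose out of reach is approached as far as the arm can. A call with a number of a shift or a turn outside -1 to 1 is refused whole. A call with a gripper value outside its range is refused whole. The fingers move at their own pace and stop on an object; "grip_force" is the grip in N (left out, the last holds). Time passes only in rows, so rows that repeat a pose let the fingers close. It gives the time, the measured TCP pose, the force, the opening and the grip force at its end, in the units of the state.
- env.get_obs(): the state, without advancing time (a new reading comes with each control period).
- viewer.read_camera(name): name is "side" or "top"; returns the picture (480x640x3 uint8, red, green, blue); there is no depth.
- viewer.get_calibration(name): a dict with "fov_y" (degrees; the focal length in pixels is half the picture's height over the tangent of half this angle, whatever the lens; pixels are square), "cx", "cy" (the principal point, pixels), "position" and "orientation" of the camera in the world. Camera axes: x right, y up, looking along -z (the intrinsics and any distortion apply to the point x, -y, -z); pixel columns grow to the right and rows downward; lengths in m; the calibration is good to about 2 mm. A picture is of the moment at which its call begins. get_calibration takes no time and is no camera call.
- env.sign_off(): hands the job in; it is judged then, once.
Trained networks look in the newest picture that a camera, given by its name, has taken for a name from the list of things; names that differ only in an ending like _2 or _b are one class to them, and where a whole thing is asked for, a point or a joint stands for the part that bears it (a point fixed in the world has none). Each returns a list of dicts, best first, with "conf" (0 to 1); they miss things now and then, are a little off and sometimes report something else, mostly with a low value. They report only what shows in the picture. A call takes as long as a camera call. They do not tell look-alikes from the thing itself.
- boxes_of(camera, target): "location" ([column, row] in pixels, amid what is visible of it).
- masks_of(camera, target): "pixels" (480x640 bool, what is visible of it) and "location" ([column, row] in pixels, amid what is visible of it).
The state is a dict: "time_s": time; "qpos": joint angles; "joint_velocities": joint speeds; "effort": joint torques, N m; "tool_pos": TCP position; "tool_rot": TCP orientation; "force": force on the tool from outside, world axes, zero at the start; "wrist_torque": the same for the moment, N m; "grip_width": finger opening in m; "grasp_force": force on a finger pad.
Only numpy, scipy, OpenCV 4.12 (cv2) and the standard library are available. Lean on these libraries where they do the work, as an engineer would, in place of code of your own. Each camera call takes 0.05 s, during which the arm holds its last target. There are 200 camera calls.

### The job

Put the loose gasketed lid on the sloping mouth of the steel parts hopper so that the nylon housings inside stay dry: pick the lid up by its handle, lay it squarely and loosely over the mouth and let go, then press it down with the fingertips one corner after another until each corner's catch snaps in and the lid is fully home and sealed all round. Press slowly and stop as soon as a corner is home (more than about 30 N on a corner cracks the lid), and do not disturb the bin, the air cylinder or the mouse standing nearby.

Things in the scene. Friction and masses are not known exactly. Their poses are not given: they have to be found in the camera images.
- hopper: Stainless wedge-shaped parts hopper bolted to the plate (base 150 x 180 mm), walls 87 mm high in front, 145 mm at the back; a drive box and cylinder, 92 mm high, stand on its base behind it (to x = +104 mm). It does not move. Origin: its middle at plate height; z up; -x is its low front, facing roughly towards the robot.
- mouth: The hopper's open mouth, fixed on it, sloping 30 degrees: steel collar 100 (x) x 140 (y) mm outside, outer edges bevelled, a soft black gasket on top of its 10 mm walls. Origin: middle of the mouth, 155 mm above the plate, where the sealed lid's panel underside lies (steel 5.5 mm below, free gasket 12 mm above). z squarely out of the mouth (up and to the front), x up the slope, y across.
- lid: Grey plastic lid, about 0.36 kg, 117 (x) x 161 (y) mm over its flared skirt, 34 mm tall to the panel's top, bow handle above. Lies right way up; alike either way round. Origin: middle of the skirt's lower edge, z up. Handle bar 14 (x) x 68 (y) x 12 mm, middle at z = 61 mm, posts at y = +-29 mm. In the frame of mouth its origin is at z = -20 mm laid loosely, about -30 mm home, x and y near 0.
- lid_left: The lid's +y end (y 32 to 77 mm), part of the lid. The plastic twists softly about the lid's long axis, so each corner goes down by itself. The skirt goes outside the collar with 2 mm play along x and 1 mm along y, and a lead-in of about 3 mm. Origin: on the long axis, 32 mm above the lid's origin.
- lid_right: The lid's -y end, as lid_left. Four spring catches stand on the collar's end faces (x = +-36, y = +-70 mm of mouth); the lid's beads snap below them, then the skirt meets a stiff rubber stop on the catch. Each catch was set by hand, up to 2.2 mm higher or lower, hidden under the skirt: how deep a corner must go to snap can only be felt, and home differs from corner to corner.
- corner_left_a (a point): Corner of the lid's top at x = -41, y = +64, z = 34 mm of the lid, middle of a round pad 18 mm wide. Press squarely here or within 10 mm: the catch yields at 7 to 18 N and snaps, and 1 to 4 mm deeper the corner stops hard. In mouth its z is 13 to 17 mm while loose (never under 9 untouched), and 4 mm give or take 2.5 when home (up to 1 more while others stand up).
- corner_left_b (a point): Corner of the lid's top at x = +41, y = +64, z = 34 mm of the lid, middle of a round pad 18 mm wide. Press squarely here or within 10 mm: the catch yields at 7 to 18 N and snaps, and 1 to 4 mm deeper the corner stops hard. In mouth its z is 13 to 17 mm while loose (never under 9 untouched), and 4 mm give or take 2.5 when home (up to 1 more while others stand up).
- corner_right_a (a point): Corner of the lid's top at x = -41, y = -64, z = 34 mm of the lid, middle of a round pad 18 mm wide. Press squarely here or within 10 mm: the catch yields at 7 to 18 N and snaps, and 1 to 4 mm deeper the corner stops hard. In mouth its z is 13 to 17 mm while loose (never under 9 untouched), and 4 mm give or take 2.5 when home (up to 1 more while others stand up).
- corner_right_b (a point): Corner of the lid's top at x = +41, y = -64, z = 34 mm of the lid, middle of a round pad 18 mm wide. Press squarely here or within 10 mm: the catch yields at 7 to 18 N and snaps, and 1 to 4 mm deeper the corner stops hard. In mouth its z is 13 to 17 mm while loose (never under 9 untouched), and 4 mm give or take 2.5 when home (up to 1 more while others stand up).
- parts_bin: Bystander: yellow open bin of white housings, 130 x 200 x 75 mm; origin at the middle of its underside.
- cylinder_unit: Bystander: loose compact air cylinder, aluminium block 74 x 44 x 46 mm with an end plate; origin at the middle of its underside.
- mouse: Bystander: black computer mouse, 108 x 60 x 34 mm, on a grey mat 3 mm thick; origin at the middle of its underside.
Mind the look-alikes: they are no part of the job. What is shaped like the lid but pink or turquoise is not meant.

How it is judged:
By the outcome, as a careful person would: the job done as asked, in the order asked, and still so for the second after the job is handed in, with the robot touching nothing.
It also fails if it takes over 67 s, if anything falls off the work surface, if the arm or the gripper's body presses on something with over 40 N, if the wrist force passes 120 N, or if a joint passes its speed limit or range.

## Working session

There is one attempt and no reset: what is moved stays moved. The work goes in short steps, Python scripts to look and compute and a tool call to move; the robot and the scene stay as the last step left them, time stands still between calls to the robot, and variables do not carry over. Pictures are saved under pics/ and viewed, at most 10 in all, crops included, and the job is handed in when it is done.

Besides the shell and the picture viewer there is one more tool, called after "Emit:" as a command line: name --pt "numbers of a row" for each row, then --argument value for the rest. apply_moves: Moves the arm, as the interface text tells. Shifts and turns lie within -1 to 1; 1 stands for 0.2 m of shift or 1.5 rad of turn. Its arguments: {"type":"object","properties":{"moves":{"type":"array","items":{"type":"array","items":{"type":"number","minimum":-1,"maximum":1}}},"grip_force":{"type":"number"}},"required":["moves"]}

```bash
mkdir -p pics; ls; python3 - <<'E'
from cell import env, viewer, boxes_of, masks_of
import cv2
for c in ("side","top"):
    im=viewer.read_camera(c); cv2.imwrite(f"pics/{c}0.png",im[:,:,::-1]); print(c,viewer.get_calibration(c))
    for n in ("hopper","mouth","lid","corner_left_a","parts_bin","cylinder_unit","mouse"):
        print(n,[(d["location"],round(d["conf"],2)) for d in boxes_of(c,n)])
print(env.get_obs())
E
```

```text
pics
side {'fov_y': 47.341697245052785, 'cx': 328.20172309612326, 'cy': 232.49823913632744, 'position': array([ 0.53433769, -0.91682217,  0.95626179]), 'orientation': array([48.01633195, -0.06257994, -3.31932454])}
hopper [([318.6, 312.4], 0.63)]
mouth [([322.6, 296.5], 0.84)]
lid [([317.0, 223.4], 0.89), ([385.1, 205.2], 0.74), ([234.5, 223.2], 0.63)]
corner_left_a [([305.9, 208.3], 0.91), ([211.6, 219.0], 0.78), ([402.5, 215.6], 0.68)]
parts_bin [([428.4, 275.7], 0.69)]
cylinder_unit [([299.3, 156.6], 0.92)]
mouse [([331.1, 461.1], 0.98), ([320.6, 223.3], 0.69)]
top {'fov_y': 48.007055046944274, 'cx': 315.6122873350651, 'cy': 250.00860264370067, 'position': array([ 0.3765637 , -0.01281652,  1.45018476]), 'orientation': array([  9.10768584,   0.86288898, -90.47133458])}
hopper [([388.7, 265.3], 0.73)]
mouth [([385.7, 254.6], 0.88)]
lid [([257.1, 265.8], 0.92), ([236.1, 195.9], 0.69)]
corner_left_a [([235.0, 270.0], 0.9), ([257.2, 182.7], 0.88), ([244.7, 368.2], 0.82)]
parts_bin [([335.8, 169.7], 0.75), ([384.1, 255.2], 0.43)]
cylinder_unit [([150.7, 282.1], 0.63)]
mouse [([493.4, 262.2], 0.8), ([236.5, 273.0], 0.36)]
{'time_s': 0.8, 'qpos': array([-72.30261304,  18.39143855,  -4.01544375,  83.10751086,
         1.29434744,  78.54104457,  -3.26103447]), 'joint_velocities': array([ 0.0025405 ,  0.01546203,  0.05208873,  0.1327683 , -0.02075411,
        0.0329954 ,  0.05855371]), 'effort': array([ 4.59975545e-04, -4.91046631e+01, -4.02567526e-01, -3.12754691e+01,
       -6.36031106e-02,  3.35928937e-02,  8.20082050e-06]), 'tool_pos': array([0.18887957, 0.62197334, 0.22259229]), 'tool_rot': array([1.79994900e+02, 2.31146170e-03, 1.63109621e+02]), 'force': array([ 0.61054317, -0.17192329, -1.06072558]), 'wrist_torque': array([-0.01148687,  0.03053878, -0.0100215 ]), 'grasp_force': 0.0, 'grip_width': 0.08706657685367185}
```

View pics/side0.png

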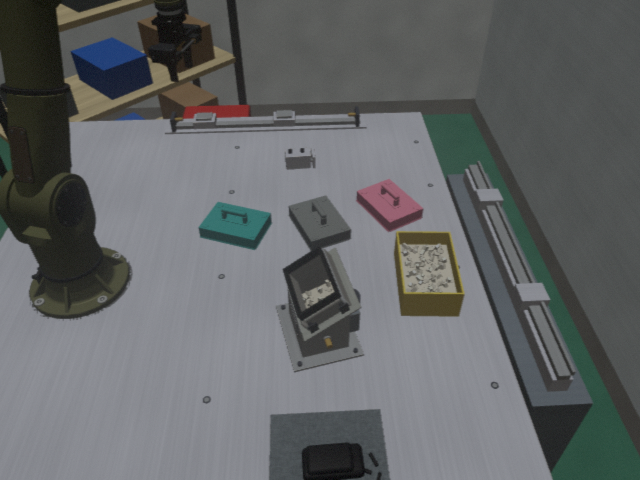

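View pics/top0.png

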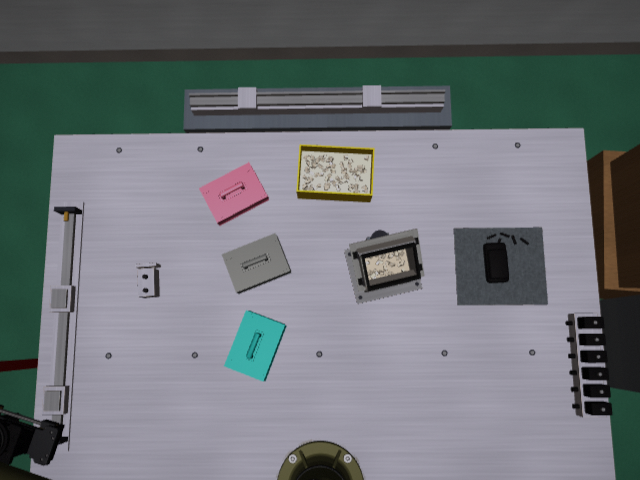

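The side view shows the grey lid at (320,222) between turquoise and pink look-alikes, with the hopper mouth at (320,285). In the top view the lid is at (257,264) and the mouth at (388,265). Next I'll fit poses and zoom in.

```bash
cat > h.py <<'E'
import numpy as np, cv2
from scipy.spatial.transform import Rotation as R
from cell import env, viewer, boxes_of, masks_of
def rpy(a): return R.from_euler('xyz',a,degrees=True).as_matrix()
def proj(P,c):
    k=viewer.get_calibration(c); f=240/np.tan(np.radians(k['fov_y']/2))
    q=(np.asarray(P)-k['position'])@rpy(k['orientation'])
    return np.c_[k['cx']+f*q[:,0]/-q[:,2], k['cy']-f*q[:,1]/-q[:,2]]
def ray(px,c,z):
    k=viewer.get_calibration(c); f=240/np.tan(np.radians(k['fov_y']/2))
    d=rpy(k['orientation'])@np.array([(px[0]-k['cx'])/f,-(px[1]-k['cy'])/f,-1])
    return k['position']+d*(z-k['position'][2])/d[2]
def box(x,y,z0,z1): return np.array([[a,b,c] for a in(-x/2,x/2) for b in(-y/2,y/2) for c in(z0,z1)])
def mouthR(yaw): return R.from_euler('zy',[yaw,-30],degrees=True).as_matrix()
E
python3 - <<'E'
from h import *
tiles=[]
for c in("top","side"):
    im=viewer.read_camera(c)[:,:,::-1].copy()
    for n in("lid","mouth"):
        ms=masks_of(c,n)
        for d in ms: print(c,n,d['location'],round(d['conf'],2),d['pixels'].sum(), cv2.minAreaRect(np.argwhere(d['pixels'])[:,::-1].astype(np.float32)))
        want={('top','lid'):(257,264),('side','lid'):(320,222),('top','mouth'):(388,265),('side','mouth'):(320,290)}[c,n]
        d=min(ms,key=lambda d:np.hypot(*(np.array(d['location'])-want)))
        np.save(f"{c}_{n}.npy",d['pixels'])
        x,y=want; t=cv2.resize(im[y-38:y+37,x-50:x+50],(400,300),interpolation=cv2.INTER_CUBIC)
        tiles.append(t)
    z=0.034
    print(c,'lid top centre', ray({'top':(257,262),'side':(320,220)}[c],c,0.034), 'mouth',ray({'top':(388,265),'side':(322,283)}[c],c,0.155))
cv2.imwrite("pics/zoom.png",np.vstack([np.hstack(tiles[:2]),np.hstack(tiles[2:])]))
E
```

```text
top lid [257.8, 265.8] 0.93 2591 ((256.32757568359375, 264.0689697265625), (44.56687927246094, 60.722373962402344), 68.19859313964844)
top lid [236.9, 195.1] 0.71 2567 ((233.80783081054688, 193.81495666503906), (45.303955078125, 58.63361358642578), 62.35402297973633)
top lid [255.5, 347.2] 0.67 2619 ((255.07786560058594, 345.8565368652344), (43.93036651611328, 61.05713653564453), 21.370620727539062)
top mouth [384.9, 255.4] 0.89 2289 ((387.41290283203125, 261.2893371582031), (49.91881561279297, 69.78140258789062), 77.00537872314453)
top lid top centre [0.57318529 0.16261768 0.034     ] mouth [ 0.54579498 -0.16978482  0.155     ]
side lid [385.2, 206.3] 0.72 2147 ((389.0735778808594, 204.47132873535156), (65.64356231689453, 40.71384048461914), 42.137596130371094)
side lid [320.7, 221.3] 0.69 2221 ((319.5376281738281, 221.9762420654297), (59.18422317504883, 45.700897216796875), 57.7243537902832)
side lid [236.1, 226.0] 0.6 2348 ((234.72950744628906, 224.52459716796875), (68.42549896240234, 39.280242919921875), 13.240520477294922)
side mouth [306.5, 205.3] 0.28 402 ((308.2474365234375, 205.5567169189453), (15.839400291442871, 43.65988540649414), 66.03751373291016)
side lid top centre [0.57632165 0.15565943 0.034     ] mouth [ 0.56580453 -0.17683528  0.155     ]
```

View pics/zoom.png

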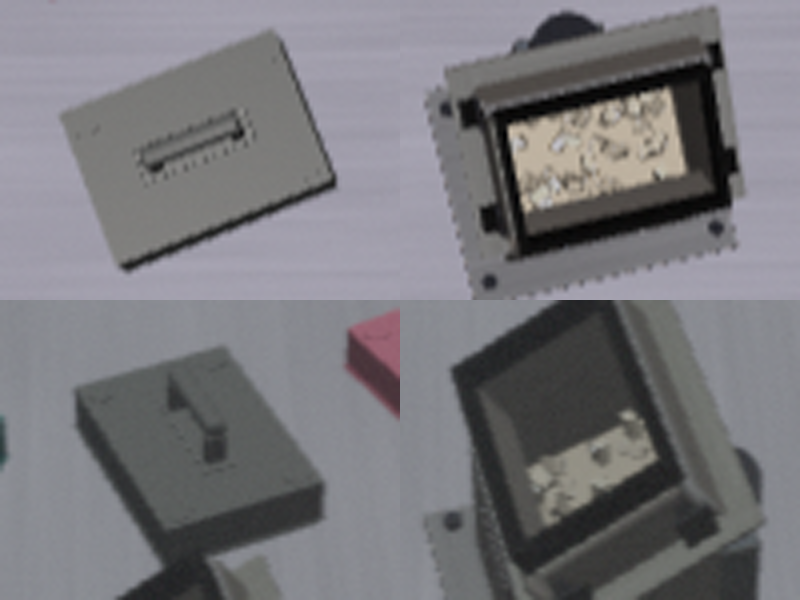

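The zoom shows the lid panel corners, its handle, and the black gasket ring's outer corners clearly in both views. Next I'll fit poses to those corners.

```bash
python3 - <<'E'
from h import *
from scipy.optimize import least_squares
S=np.array([[1,1],[1,-1],[-1,-1],[-1,1]])/2   # far-left, far-right, near-right, near-left
G=dict(top=[(360.5,255),(417.5,243.3),(420,278.8),(367.3,291.3)])
G['side']=[(283,270),(320,252.5),(341.3,298.3),(301.3,319.5)]
# side: order must match -> left of side = near robot(-x); far(top)=+y
G['side']=[G['side'][1],G['side'][2],G['side'][3],G['side'][0]]
def m(p,c): 
    P=np.c_[S*p[4:6],np.full(4,.012)]@mouthR(p[3]).T+p[:3]; return proj(P,c)
for fz in(0,1):
  for cams in(('top','side'),('top',),('side',)):
    f=lambda p:np.r_[np.concatenate([(m(p,c)-G[c]).ravel() for c in cams]),(p[2]-.155)*(0 if fz and len(cams)==2 else 1e5),(p[4:6]-[.094,.134])*200]
    r=least_squares(f,[.56,-.17,.155,12,.095,.135],x_scale=[.01,.01,.01,5,.01,.01]); print('mouth',fz,cams,r.x.round(4),'res',np.abs(r.fun[:-3]).max().round(2),r.fun[:-3].std().round(2))
L=dict(top=[(222.5,254.8),(275,233.5),(288.3,270.5),(237.5,291.5)],side=[(325.5,195.8),(351.3,230.3),(312.5,241.5),(288.8,206.5)])
B=dict(top={2:(290.8,272.8),3:(238.8,293.5)},side={1:(351.3,237.8),3:(289.5,214)})
def l(p,c):
    q=R.from_euler('z',p[2],degrees=True).as_matrix(); o=np.array([p[0],p[1],0])
    a=proj(np.c_[S*p[3:5],np.full(4,.034)]@q.T+o,c)-L[c]
    b=proj(np.c_[S*[.117,.161],np.zeros(4)]@q.T+o,c); return np.r_[a.ravel(),np.concatenate([b[i]-v for i,v in B[c].items()])]
for cams in(('top','side'),('top',),('side',)):
    r=least_squares(lambda p:np.concatenate([l(p,c) for c in cams]),[.57,.16,20,.11,.155],x_scale=[.01,.01,5,.01,.01]); print('lid',cams,r.x.round(4),'max',np.abs(r.fun).max().round(2),r.fun.std().round(2))
for c in('top','side'):
    for n,loc in(('lid',0),('corner_left_a',0)): pass
print('bin',ray((336,173),'top',.0375),'cyl',ray((150,280),'top',.023),'mouse',ray((497,262),'top',.02))
E
```

```text
mouth 0 ('top', 'side') [ 0.5479 -0.1815  0.155  12.1792  0.0893  0.1399] res 5.27 2.66
mouth 0 ('top',) [ 0.5447 -0.1762  0.155  11.3787  0.0944  0.1337] res 1.79 1.0
mouth 0 ('side',) [ 0.5497 -0.1876  0.155  13.2823  0.0861  0.1456] res 2.85 1.96
mouth 1 ('top', 'side') [ 0.5485 -0.1775  0.1432 12.2121  0.0901  0.1403] res 3.99 2.07
mouth 1 ('top',) [ 0.5447 -0.1762  0.155  11.3787  0.0944  0.1337] res 1.79 1.0
mouth 1 ('side',) [ 0.5497 -0.1876  0.155  13.2823  0.0861  0.1456] res 2.85 1.96
lid ('top', 'side') [ 0.5741  0.1663 21.504   0.1068  0.1501] max 2.32 1.07
lid ('top',) [ 0.5728  0.166  21.6242  0.1064  0.1476] max 1.94 0.92
lid ('side',) [ 0.5752  0.1674 21.1189  0.107   0.1552] max 1.78 1.03
bin [ 0.81442008 -0.05051258  0.0375    ] cyl [0.52913771 0.44981431 0.023     ] mouse [ 0.56853178 -0.4762526   0.02      ]
```

```bash
python3 - <<'E'
from h import *
tiles=[]
S=np.array([[1,1],[1,-1],[-1,-1],[-1,1]])/2
print(proj([[.189,.622,.223]],'top'),proj([[.189,.622,.223]],'side'))
for c,(x,y) in dict(top=(388,265),side=(320,285)).items():
    im=cv2.imread(f'pics/{c}0.png'); k=10
    t=cv2.resize(im[y-30:y+30,x-40:x+40].astype(np.float32),None,fx=k,fy=k,interpolation=cv2.INTER_CUBIC).clip(0,255)
    t=(255*(t/255)**.6).astype(np.uint8)
    for p,s,z,col in(((.5447,-.1762,.155,11.4),(.0944,.1337),.012,(0,0,255)),((.5447,-.1762,.155,11.4),(.1,.14),-.0055,(0,255,0))):
        P=np.c_[S*s,np.full(4,z)]@mouthR(p[3]).T+p[:3]
        q=(proj(P,c)-[x-40,y-30]+.5)*k
        cv2.polylines(t,[q.astype(int)],True,col,1)
    for i in range(0,80,10): cv2.putText(t,str(x-40+i),(i*k,10),0,.35,(255,255,0)); 
    for i in range(0,60,10): cv2.putText(t,str(y-30+i),(0,i*k+4),0,.35,(255,255,0))
    cv2.imwrite(f'pics/ov_{c}.png',t)
E
```

```text
[[ 37.32211085 424.80071083]] [[181.05621346  73.54474164]]
```

View pics/ov_top.png

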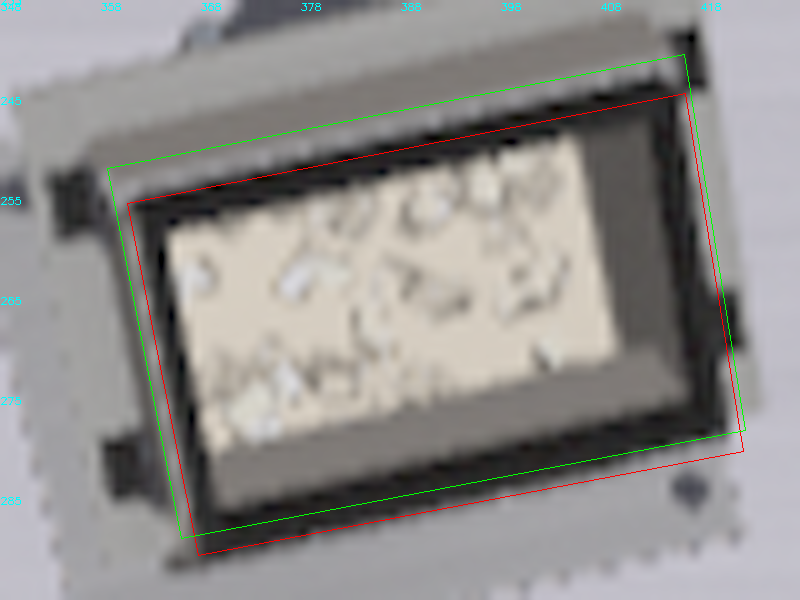

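View pics/ov_side.png

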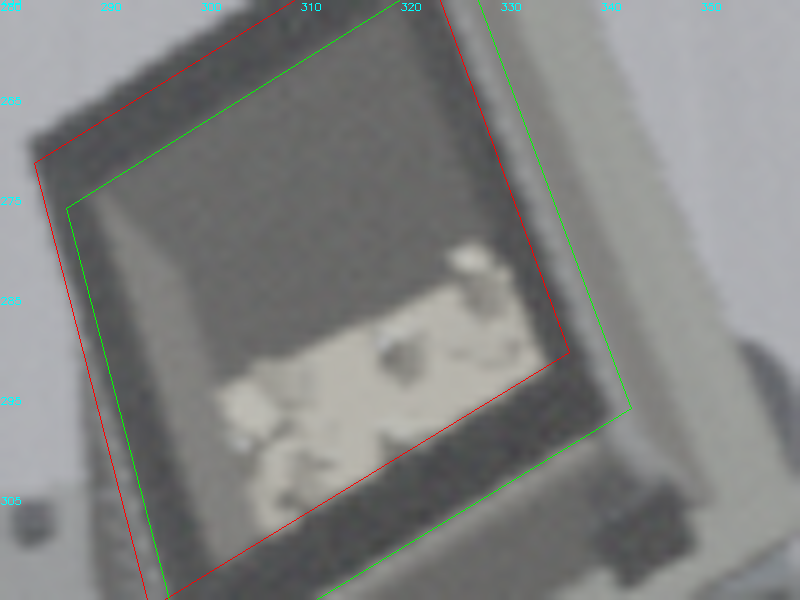

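The overlays show the gasket's outer corners. In the top view they are at about (360,255), (415,243), (420,277) and (368,290). In the side view they are at (283,268) and (340,297), and the tile edge had clipped my earlier reading of the upper corner. I'll refit with these.

```bash
python3 - <<'E'
from h import *
from scipy.optimize import least_squares
S=np.array([[1,1],[1,-1],[-1,-1],[-1,1]])/2
G=dict(top=[(360.3,255),(414.7,242.7),(420,277.3),(368,289.7)],side=[(319.2,244.6),(340.,296.5),(299.5,320.8),(282.5,268)])
def m(p,c): 
    P=np.c_[S*p[4:6],np.full(4,.012)]@mouthR(p[3]).T+p[:3]; return proj(P,c)
for fz in(0,1):
  for cams in(('top','side'),('top',),('side',)):
    f=lambda p:np.r_[np.concatenate([(m(p,c)-G[c]).ravel() for c in cams]),(p[2]-.155)*(0 if fz and len(cams)==2 else 1e5),(p[4:6]-[.094,.134])*200]
    r=least_squares(f,[.56,-.17,.155,12,.095,.135],x_scale=[.01,.01,.01,5,.01,.01]); print('mouth',fz,cams,r.x.round(4),r.fun[:-3].round(1))
E
```

```text
mouth 0 ('top', 'side') [ 0.5475 -0.1778  0.155  12.2014  0.0915  0.1422] [-1.3 -0.   3.5 -0.2  4.3 -0.1 -1.5 -0.7  1.5  2.1 -1.7 -4.8 -2.  -3.7
  1.7  2.1]
mouth 0 ('top',) [ 0.547  -0.1748  0.155  12.9183  0.0925  0.1307] [-0.3 -0.1 -0.5  0.1  0.9  0.5 -0.1 -0.5]
mouth 0 ('side',) [ 0.5476 -0.1804  0.155  12.495   0.0909  0.1552] [ 0.6  1.2 -0.7 -1.6 -0.9 -0.3  1.2  1.1]
mouth 1 ('top', 'side') [ 0.5478 -0.1757  0.1491 12.2248  0.0919  0.1424] [-2.4  0.2  2.3  0.   3.1  0.1 -2.6 -0.5  1.7  3.4 -1.6 -3.5 -1.8 -2.4
  1.9  3.4]
mouth 1 ('top',) [ 0.547  -0.1748  0.155  12.9183  0.0925  0.1307] [-0.3 -0.1 -0.5  0.1  0.9  0.5 -0.1 -0.5]
mouth 1 ('side',) [ 0.5476 -0.1804  0.155  12.495   0.0909  0.1552] [ 0.6  1.2 -0.7 -1.6 -0.9 -0.3  1.2  1.1]
```

```bash
python3 - <<'E'
from h import *
from scipy.optimize import least_squares
S=np.array([[1,1],[1,-1],[-1,-1],[-1,1]])/2
G=dict(top=[(360.3,255),(414.7,242.7),(420,277.3),(368,289.7)],side=[(319.2,244.6),(340.,296.5),(299.5,320.8),(282.5,268)])
lo,hi=-.0055,.012
Z=dict(top=[lo,lo,hi,hi],side=[lo,lo,lo,hi])
def m(p,c): 
    P=np.c_[S*p[4:6],Z[c]]@mouthR(p[3]).T+p[:3]; return proj(P,c)
for fz in(0,1):
  for cams in(('top','side'),('top',),('side',)):
    f=lambda p:np.r_[np.concatenate([(m(p,c)-G[c]).ravel() for c in cams]),(p[2]-.155)*(0 if fz and len(cams)==2 else 1e5),(p[4:6]-[.094,.134])*200]
    r=least_squares(f,[.56,-.17,.155,12,.095,.135],x_scale=[.01,.01,.01,5,.01,.01]); print('mouth',fz,cams,r.x.round(4),r.fun[:-3].round(1))
E
```

```text
mouth 0 ('top', 'side') [ 0.5423 -0.1735  0.155  12.3505  0.0891  0.1393] [-2.8 -0.1  0.  -0.   2.   1.7 -2.7  1.   2.8  6.6 -0.8 -1.4  0.6 -1.2
 -0.3  0.9]
mouth 0 ('top',) [ 0.5438 -0.1757  0.155  12.7955  0.087   0.1313] [-0.3 -0.5 -0.8 -0.1  1.3  0.7 -0.1 -0.2]
mouth 0 ('side',) [ 0.5411 -0.1699  0.155  12.4621  0.0913  0.1501] [ 1.9  3.6 -0.3 -1.3  0.1 -0.4 -1.8 -1.5]
mouth 1 ('top', 'side') [ 0.542  -0.1753  0.1602 12.3248  0.0888  0.1391] [-1.9 -0.3  1.1 -0.2  3.   1.5 -1.8  0.8  2.6  5.5 -0.9 -2.5  0.4 -2.3
 -0.5 -0.2]
mouth 1 ('top',) [ 0.5438 -0.1757  0.155  12.7955  0.087   0.1313] [-0.3 -0.5 -0.8 -0.1  1.3  0.7 -0.1 -0.2]
mouth 1 ('side',) [ 0.5411 -0.1699  0.155  12.4621  0.0913  0.1501] [ 1.9  3.6 -0.3 -1.3  0.1 -0.4 -1.8 -1.5]
```

```bash
cat >> h.py <<'E'
def num(Ra,pa,Rb,pb):
    s=Ra.T@(np.asarray(pb)-pa)/.2; w=R.from_matrix(Ra.T@Rb).as_rotvec()/1.5
    return np.r_[s,w].round(3)
def down(yaw): return rpy([180,0,yaw])           # tool y = lid x, tool x = lid y when yaw=lidyaw+90
def toolmouth(yaw): return np.c_[mouthR(yaw)[:,1],mouthR(yaw)[:,0],-mouthR(yaw)[:,2]]
E
python3 - <<'E'
from h import *
o=env.get_obs(); a=np.array(o['tool_pos']);Ra=rpy(o['tool_rot']); 
g=np.array([.574,.166,.15]); Rb=down(111.5); print(proj([[.574,.166,.067]],'top'),proj([[.574,.166,.067]],'side'))
for f in(1/3,2/3,1):
    b=np.array(o['tool_pos'])*(1-f)+g*f; print(num(Ra,a,Rb,b).tolist()); a,Ra=b,Rb
E
```

```text
[[254.14607754 259.96984599]] [[318.78867033 207.61218115]]
[-0.835, -0.541, 0.121, 0.0, 0.0, 0.6]
[-0.942, 0.319, 0.121, 0.0, 0.0, 0.0]
[-0.942, 0.319, 0.121, 0.0, 0.0, 0.0]
```

Emit:
apply_moves --pt "-0.835 -0.54 0.12 0 0 0.6 1" --pt "-0.835 -0.54 0.12 0 0 0.6 1" --pt "-0.835 -0.54 0.12 0 0 0.6 1" --pt "-0.835 -0.54 0.12 0 0 0.6 1" --pt "-0.835 -0.54 0.12 0 0 0.6 1" --pt "-0.835 -0.54 0.12 0 0 0.6 1" --pt "-0.835 -0.54 0.12 0 0 0.6 1" --pt "-0.835 -0.54 0.12 0 0 0.6 1"

```text
time_s: 1.9
tool_pos: [0.317, 0.4704, 0.1987]
tool_rot: [180.0, -0.0, 111.8]
force: [0.9, -0.0, -0.2]
grip_width: 0.0871
grasp_force: 0.0
```

Emit:
apply_moves --pt "-0.94 0.32 0.12 0 0 0 1" --pt "-0.94 0.32 0.12 0 0 0 1" --pt "-0.94 0.32 0.12 0 0 0 1" --pt "-0.94 0.32 0.12 0 0 0 1" --pt "-0.94 0.32 0.12 0 0 0 1" --pt "-0.94 0.32 0.12 0 0 0 1"

```text
time_s: 2.5
tool_pos: [0.4465, 0.3179, 0.1745]
tool_rot: [-180.0, -0.0, 111.5]
force: [-0.3, 0.9, 0.5]
grip_width: 0.0869
grasp_force: 0.0
```

Emit:
apply_moves --pt "-0.94 0.32 0.12 0 0 0 1" --pt "-0.94 0.32 0.12 0 0 0 1" --pt "-0.94 0.32 0.12 0 0 0 1" --pt "-0.94 0.32 0.12 0 0 0 1" --pt "-0.94 0.32 0.12 0 0 0 1" --pt "-0.94 0.32 0.12 0 0 0 1" --pt "-0.94 0.32 0.12 0 0 0 1"

```text
time_s: 3.2
tool_pos: [0.5734, 0.1705, 0.1505]
tool_rot: [-180.0, -0.1, 111.8]
force: [0.5, 0.2, 0.2]
grip_width: 0.0869
grasp_force: 0.0
```

```bash
python3 - <<'E'
from h import *
o=env.get_obs(); print(o['time_s'],o['tool_pos'],o['tool_rot'],o['qpos'],o['force'])
Rt=rpy(o['tool_rot'])
tiles=[]
for c in('top','side'):
    im=viewer.read_camera(c)[:,:,::-1].copy()
    P=[o['tool_pos']+Rt@np.array([0,s*.0435,0]) for s in(-1,1)]
    q=proj(P,c); x,y=proj([[.574,.166,.09]],c)[0].astype(int); print(c,q.round(1))
    t=cv2.resize(im[y-37:y+38,x-50:x+50],(800,600),interpolation=cv2.INTER_CUBIC)
    t=(255*(t/255.)**.7).astype(np.uint8)
    for u in q: cv2.drawMarker(t,tuple(((u-[x-50,y-37]+.5)*8).astype(int)),(0,0,255),0,16)
    for u in proj([[.574,.166,.067]]+[np.array([.574,.166,.067])+rpy([0,0,21.5])@np.array([0,s*.034,0]) for s in(-1,1)],c): cv2.drawMarker(t,tuple(((u-[x-50,y-37]+.5)*8).astype(int)),(0,255,0),0,16)
    tiles.append(cv2.resize(t[:,100:700],(400,400)))
cv2.imwrite('pics/g1.png',np.hstack(tiles))
E
```

```text
3.2 [0.57341239 0.17045273 0.15048223] [-1.79989827e+02 -8.59669235e-02  1.11819454e+02] [-38.26628223  15.16161315  22.65028411  96.95617581  -6.27846281
  69.13694351   7.7367225 ] [0.47297544 0.22862042 0.17961567]
top [[254.4 271.8]
 [241.6 239.2]]
side [[301.8 184.7]
 [334.1 175.8]]
```

View pics/g1.png

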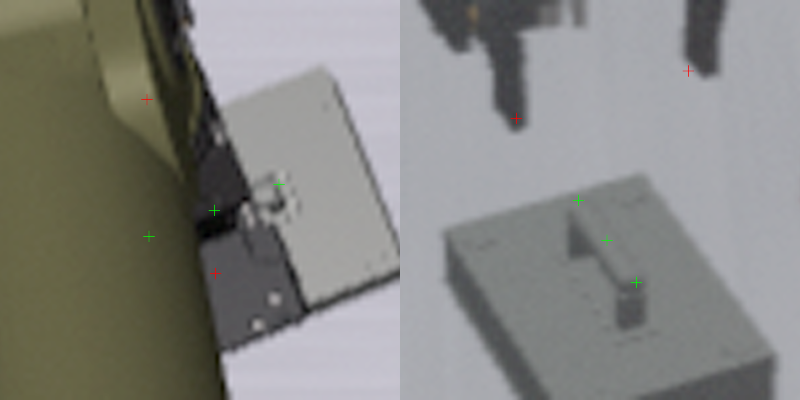

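The side view shows the fingers straddling the handle with the model matching to within about 1.5 px (bar centre around (607,246) in the tile). In the top view the arm hides the handle. Now I'll descend and grasp.

```bash
python3 - <<'E'
from h import *
o=env.get_obs(); print(num(rpy(o['tool_rot']),o['tool_pos'],down(111.5),[.574,.165,.0435]).tolist())
E
```

```text
[-0.026, -0.007, 0.536, 0.0, -0.001, 0.004]
```

Emit:
apply_moves --pt "-0.026 -0.007 0.2 0 0 0.004 1" --pt "-0.026 -0.007 0.35 0 0 0.004 1" --pt "-0.026 -0.007 0.45 0 0 0.004 1" --pt "-0.026 -0.007 0.5 0 0 0.004 1" --pt "-0.026 -0.007 0.535 0 0 0.004 1" --pt "-0.026 -0.007 0.535 0 0 0.004 1" --pt "-0.026 -0.007 0.535 0 0 0.004 0" --pt "-0.026 -0.007 0.535 0 0 0.004 0" --pt "-0.026 -0.007 0.535 0 0 0.004 0" --pt "-0.026 -0.007 0.535 0 0 0.004 0" --pt "-0.026 -0.007 0.535 0 0 0.004 0" --pt "-0.026 -0.007 0.535 0 0 0.004 0" --pt "-0.026 -0.007 0.535 0 0 0.004 0" --pt "-0.026 -0.007 0.535 0 0 0.004 0" --pt "-0.026 -0.007 0.535 0 0 0.004 0" --pt "-0.026 -0.007 0.535 0 0 0.004 0" --grip_force 40

```text
time_s: 4.9
tool_pos: [0.5748, 0.1619, 0.0435]
tool_rot: [-180.0, -0.0, 111.2]
force: [-2.5, -0.4, 2.4]
grip_width: 0.0153
grasp_force: 1.4
```

Emit:
apply_moves --pt "0 0 0 0 0 0 0" --pt "0 0 0 0 0 0 0" --pt "0 0 0 0 0 0 0" --pt "0 0 0 0 0 0 0"

```text
time_s: 5.3
tool_pos: [0.5747, 0.1619, 0.0435]
tool_rot: [-180.0, -0.0, 111.2]
force: [-2.1, -1.1, 1.2]
grip_width: 0.0136
grasp_force: 40.0
```

Emit:
apply_moves --pt "0 0 -0.05 0 0 0 0" --pt "0 0 -0.15 0 0 0 0" --pt "0 0 -0.35 0 0 0 0" --pt "0 0 -0.6 0 0 0 0" --pt "0 0 -0.85 0 0 0 0" --pt "0 0 -1 0 0 0 0" --pt "0 0 -1 0 0 0 0" --pt "0 0 -1 0 0 0 0" --pt "0 0 -1 0 0 0 0" --pt "0 0 -1 0 0 0 0"

```text
time_s: 6.3
tool_pos: [0.5738, 0.1618, 0.2411]
tool_rot: [-179.8, 0.0, 111.2]
force: [0.6, 0.4, -4.5]
grip_width: 0.0137
grasp_force: 40.0
```

```bash
python3 - <<'E'
from h import *
o=env.get_obs(); Ra=rpy(o['tool_rot']);a=o['tool_pos']; M=np.array([.5445,-.175,.155]); Rm=mouthR(12.7)
b=M+Rm@[0,0,.12]; mid=np.array([.53,-.01,.30]); Rb=toolmouth(12.7)
Rmid=down(111.2)
print(b,R.from_matrix(Rb).as_euler('xyz',degrees=True))
print(num(Ra,a,down(107),mid)); print(num(down(107),mid,Rb,b))
E
```

```text
[ 0.4845     -0.175       0.25892305] [150.61069533   6.31088277 101.04344061]
[-0.722 -0.516 -0.292 -0.003  0.     0.049]
[-0.722 -0.459  0.205 -0.337 -0.089  0.049]
```

```bash
sed -i "s/'zy',\[yaw/'ZY',[yaw/" h.py; python3 - <<'E'
from h import *
from scipy.optimize import least_squares
S=np.array([[1,1],[1,-1],[-1,-1],[-1,1]])/2
G=dict(top=[(360.3,255),(414.7,242.7),(420,277.3),(368,289.7)],side=[(319.2,244.6),(340.,296.5),(299.5,320.8),(282.5,268)])
lo,hi=-.0055,.012
for Z in (dict(top=[hi]*4,side=[hi]*4),dict(top=[lo,lo,hi,hi],side=[hi,lo,lo,hi])):
  def m(p,c): 
    P=np.c_[S*p[4:6],Z[c]]@mouthR(p[3]).T+p[:3]; return proj(P,c)
  for fz,cams in((0,('top','side')),(1,('top','side')),(0,('top',)),(0,('side',))):
    f=lambda p:np.r_[np.concatenate([(m(p,c)-G[c]).ravel() for c in cams]),(p[2]-.155)*(0 if fz and len(cams)==2 else 1e5),(p[4:6]-[.094,.134])*200]
    r=least_squares(f,[.56,-.17,.155,12,.095,.135],x_scale=[.01,.01,.01,5,.01,.01]); print('mouth',fz,cams,r.x.round(4),r.fun[:-3].round(1))
E
```

```text
mouth 0 ('top', 'side') [ 0.5473 -0.1765  0.155  12.9665  0.0919  0.1378] [ 0.3  0.5  2.3 -0.7  2.4 -0.7 -0.6  0.2  0.4  0.3 -0.6 -3.  -0.6 -2.2
  0.3  0.4]
mouth 1 ('top', 'side') [ 0.5476 -0.1746  0.1495 12.9721  0.0923  0.138 ] [-0.7  0.7  1.2 -0.5  1.3 -0.5 -1.6  0.3  0.6  1.5 -0.4 -1.8 -0.5 -1.
  0.4  1.6]
mouth 0 ('top',) [ 0.5469 -0.1738  0.155  12.8432  0.0929  0.1318] [ 0.4  0.1  0.  -0.3  0.1  0.  -0.5  0.2]
mouth 0 ('side',) [ 0.5474 -0.1794  0.155  12.8546  0.0915  0.1429] [ 0.2  0.5 -0.1 -0.7 -0.2 -0.1  0.2  0.5]
mouth 0 ('top', 'side') [ 0.5435 -0.1749  0.155  11.5286  0.0901  0.1323] [-0.2 -1.2 -0.7 -0.3  0.4  1.6 -0.8  0.6 -0.6  1.1  0.2  0.6  1.2 -0.2
 -0.2  0.1]
mouth 1 ('top', 'side') [ 0.5434 -0.1755  0.1568 11.5226  0.0899  0.1322] [ 0.1 -1.2 -0.4 -0.4  0.7  1.5 -0.5  0.5 -0.7  0.7  0.1  0.3  1.1 -0.6
 -0.3 -0.3]
mouth 0 ('top',) [ 0.5439 -0.1757  0.155  12.2993  0.0872  0.1325] [ 0.1 -0.4 -0.6 -0.3  0.8  0.5 -0.3  0.2]
mouth 0 ('side',) [ 0.5433 -0.1738  0.155  10.7924  0.0927  0.133 ] [ 0.2  0.3  0.3  0.3  0.  -0.3 -0.6 -0.4]
```

```bash
python3 - <<'E'
from h import *
o=env.get_obs(); Ra=rpy(o['tool_rot']);a=o['tool_pos']; M=np.array([.545,-.1745,.155]); Rm=mouthR(12.5)
b=M+Rm@[0,0,.11]; mid=np.array([.53,-.02,.30]); Rb=toolmouth(12.5)
print(b,R.from_matrix(Rb).as_euler('xyz',degrees=True))
print(num(Ra,a,down(107),mid)); print(num(down(107),mid,Rb,b))
E
```

```text
[ 0.49130372 -0.18640418  0.25026279] [1.50000000e+02 1.27222187e-14 1.02500000e+02]
[-0.768 -0.534 -0.292 -0.003  0.     0.049]
[-0.739 -0.428  0.249 -0.349 -0.014  0.051]
```

Emit:
apply_moves --pt "-0.2 -0.13 -0.07 0 0 0.05 0" --pt "-0.4 -0.27 -0.15 0 0 0.05 0" --pt "-0.6 -0.4 -0.22 0 0 0.05 0" --pt "-0.77 -0.535 -0.29 0 0 0.05 0" --pt "-0.77 -0.535 -0.29 0 0 0.05 0" --pt "-0.77 -0.535 -0.29 0 0 0.05 0" --pt "-0.77 -0.535 -0.29 0 0 0.05 0"

```text
time_s: 7.0
tool_pos: [0.5307, -0.0187, 0.3003]
tool_rot: [-179.9, -0.1, 107.0]
force: [0.5, 0.8, -3.1]
grip_width: 0.0136
grasp_force: 40.0
```

Emit:
apply_moves --pt "-0.15 -0.1 0.03 -0.07 0 0.01 0" --pt "-0.3 -0.2 0.08 -0.15 0 0.02 0" --pt "-0.5 -0.3 0.15 -0.22 -0.01 0.04 0" --pt "-0.65 -0.4 0.2 -0.3 -0.01 0.05 0" --pt "-0.74 -0.43 0.25 -0.35 -0.014 0.05 0" --pt "-0.74 -0.43 0.25 -0.35 -0.014 0.05 0" --pt "-0.74 -0.43 0.25 -0.35 -0.014 0.05 0" --pt "-0.74 -0.43 0.25 -0.35 -0.014 0.05 0" --pt "-0.74 -0.43 0.25 -0.35 -0.014 0.05 0" --pt "-0.74 -0.43 0.25 -0.35 -0.014 0.05 0" --pt "-0.74 -0.43 0.25 -0.35 -0.014 0.05 0"

```text
time_s: 8.1
tool_pos: [0.4926, -0.1853, 0.2518]
tool_rot: [149.9, 0.1, 102.7]
force: [0.9, 0.8, -3.3]
grip_width: 0.0135
grasp_force: 40.0
```

```bash
cat >> h.py <<'E'
def lidpts(o,dy):   # lid points in world from tool pose; lid origin offset dy along lid y
    Rt=rpy(o['tool_rot']); Rl=np.c_[Rt[:,1],Rt[:,0],-Rt[:,2]]
    org=o['tool_pos']+Rl@np.array([0,dy,-.0435]); return org,Rl
E
python3 - <<'E'
from h import *
o=env.get_obs(); print(o['tool_pos'],o['tool_rot'],o['force'],o['qpos'].round(1))
S=np.array([[1,1],[1,-1],[-1,-1],[-1,1]])/2
tiles=[]
org,Rl=lidpts(o,0)
for c in('top','side'):
    im=viewer.read_camera(c)[:,:,::-1].copy()
    x,y=proj([[.52,-.18,.18]],c)[0].astype(int)
    im=im.astype(np.float32); k=6; w,h=(33,50)
    t=cv2.resize(im[y-h:y+h,x-w:x+w],None,fx=k,fy=k,interpolation=cv2.INTER_CUBIC).clip(0,255); t=(255*(t/255.)**.6).astype(np.uint8)
    def pl(P,col): cv2.polylines(t,[((proj(P,c)-[x-w,y-h]+.5)*k).astype(int)],True,col,1)
    pl(np.c_[S*[.117,.161],np.zeros(4)]@Rl.T+org,(0,255,0)); pl(np.c_[S*[.107,.15],np.full(4,.034)]@Rl.T+org,(0,255,255))
    pl(np.c_[S*[.093,.132],np.full(4,.012)]@mouthR(12.5).T+[.545,-.1745,.155],(0,0,255))
    tiles.append(t)
cv2.imwrite('pics/pp.png',np.hstack(tiles)); print(tiles[0].shape)
E
```

```text
[ 0.49258388 -0.18533682  0.25178025] [1.49915305e+02 6.07457131e-02 1.02682079e+02] [ 0.9457098   0.75788428 -3.26446739] [  2.2 -16.9  24.9 119.6 -14.9  53.2  46.9]
(600, 396, 3)
```

View pics/pp.png

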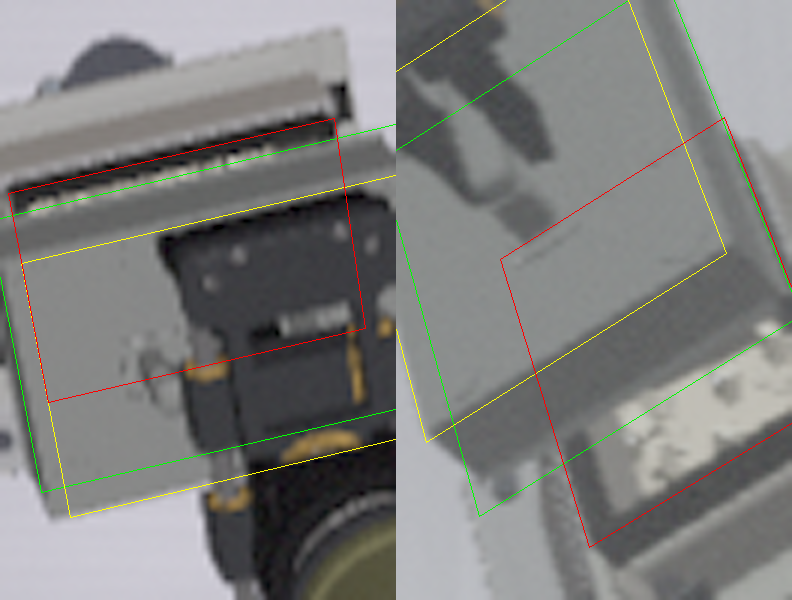

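The left tile (top view) shows the lid's near-left corner at about (52,518). The right tile (side view) shows the -y panel edge running from (435,445) to (740,248), close to the model, but the skirt looks shorter than modelled. Brightness profiles will give the lid's offset in the grip.

```bash
python3 - <<'E'
from h import *
o=env.get_obs(); org,Rl=lidpts(o,0)
for c in('side','top'):
    g=cv2.cvtColor(viewer.read_camera(c),cv2.COLOR_RGB2GRAY).astype(np.float32)
    def prof(P):
        q=proj(P,c).astype(np.float32); return cv2.remap(g,q[:,0][None],q[:,1][None],cv2.INTER_LINEAR)[0].astype(int)
    for sy in(1,-1):
        ys=np.arange(60,101,2)*sy/1000
        for x in(-.045,-.03,.03,.045):
            print(c,'y',sy*60,'..',sy*100,'x',x,prof(np.c_[np.full(len(ys),x),ys,np.full(len(ys),.034)]@Rl.T+org).tolist())
    for sx in(1,-1):
        xs=np.arange(40,71,2)*sx/1000
        for y in(-.06,-.05,.05,.06):
            print(c,'x',sx*40,'..',sx*70,'y',y,prof(np.c_[xs,np.full(len(xs),y),np.full(len(xs),.034)]@Rl.T+org).tolist())
E
```

```text
side y 60 .. 100 x -0.045 [40, 37, 36, 37, 41, 44, 43, 40, 42, 47, 55, 61, 65, 67, 61, 50, 38, 35, 34, 35, 37]
side y 60 .. 100 x -0.03 [40, 43, 44, 44, 43, 43, 44, 43, 45, 48, 53, 59, 62, 63, 58, 52, 47, 46, 47, 47, 48]
side y 60 .. 100 x 0.03 [93, 94, 95, 94, 92, 91, 87, 74, 59, 54, 57, 65, 72, 84, 111, 133, 146, 149, 150, 150, 150]
side y 60 .. 100 x 0.045 [86, 87, 90, 93, 95, 95, 90, 76, 62, 55, 58, 65, 72, 83, 105, 127, 142, 146, 134, 107, 70]
side y -60 .. -100 x -0.045 [95, 96, 94, 92, 94, 89, 66, 57, 56, 55, 55, 55, 61, 71, 90, 116, 131, 136, 128, 121, 119]
side y -60 .. -100 x -0.03 [92, 93, 94, 95, 94, 81, 66, 57, 55, 55, 54, 53, 54, 55, 56, 56, 54, 54, 56, 62, 69]
side y -60 .. -100 x 0.03 [94, 94, 95, 96, 93, 87, 74, 58, 54, 53, 52, 52, 51, 52, 54, 52, 54, 53, 52, 57, 65]
side y -60 .. -100 x 0.045 [95, 95, 95, 93, 93, 89, 74, 56, 54, 52, 51, 51, 53, 53, 52, 52, 52, 53, 54, 56, 63]
side x 40 .. 70 y -0.06 [96, 95, 95, 95, 95, 94, 92, 92, 89, 76, 71, 69, 76, 80, 63, 75]
side x 40 .. 70 y -0.05 [95, 94, 95, 95, 95, 95, 95, 95, 91, 77, 70, 73, 79, 81, 69, 72]
side x 40 .. 70
[... 1548 characters left out ...]
.06 [22, 16, 14, 27, 64, 83, 86, 84, 76, 63, 54, 53, 54, 56, 63, 80]
top x 40 .. 70 y -0.05 [22, 17, 13, 10, 6, 8, 46, 72, 75, 62, 54, 54, 54, 55, 62, 77]
top x 40 .. 70 y 0.05 [90, 90, 90, 90, 90, 91, 90, 86, 76, 60, 55, 54, 54, 55, 63, 77]
top x 40 .. 70 y 0.06 [90, 91, 90, 90, 90, 90, 90, 88, 78, 61, 55, 54, 53, 56, 64, 83]
top x -40 .. -70 y -0.06 [35, 64, 83, 90, 89, 89, 105, 133, 158, 168, 151, 123, 86, 41, 11, 6]
top x -40 .. -70 y -0.05 [24, 25, 25, 21, 13, 6, 4, 4, 4, 6, 5, 5, 5, 6, 8, 8]
top x -40 .. -70 y 0.05 [89, 89, 90, 90, 90, 90, 107, 135, 161, 174, 176, 177, 176, 174, 174, 175]
top x -40 .. -70 y 0.06 [90, 90, 90, 90, 90, 90, 106, 133, 162, 175, 175, 173, 172, 174, 174, 175]
```

```bash
python3 - <<'E'
from h import *
org,Rl=np.array([.545,-.1745,.155]),mouthR(12.5)
for c in('side','top'):
    g=cv2.cvtColor(cv2.imread(f'pics/{c}0.png'),cv2.COLOR_BGR2GRAY).astype(np.float32)
    def prof(P):
        q=proj(P,c).astype(np.float32); return cv2.remap(g,q[:,0][None],q[:,1][None],cv2.INTER_LINEAR)[0].astype(int)
    for sy in(1,-1):
        ys=np.arange(54,85,2)*sy/1000
        for x in(-.03,0,.025):
            print(c,'y',sy*54,'..',sy*84,'x',x,prof(np.c_[np.full(len(ys),x),ys,np.full(len(ys),.012)]@Rl.T+org).tolist())
    for sx in(1,-1):
        xs=np.arange(32,67,2)*sx/1000
        for y in(-.05,-.02,.02,.05):
            print(c,'x',sx*32,'..',sx*66,'y',y,prof(np.c_[xs,np.full(len(xs),y),np.full(len(xs),.012)]@Rl.T+org).tolist())
E
```

```text
side y 54 .. 84 x -0.03 [37, 38, 38, 40, 46, 67, 100, 131, 137, 138, 138, 136, 136, 137, 137, 137]
side y 54 .. 84 x 0 [39, 38, 39, 41, 47, 68, 103, 124, 134, 138, 138, 138, 138, 138, 138, 138]
side y 54 .. 84 x 0.025 [37, 38, 37, 39, 41, 51, 66, 80, 78, 78, 76, 74, 66, 57, 59, 58]
side y -54 .. -84 x -0.03 [81, 80, 78, 70, 51, 42, 37, 35, 36, 36, 34, 36, 48, 72, 89, 84]
side y -54 .. -84 x 0 [143, 142, 137, 117, 69, 45, 37, 36, 37, 36, 35, 35, 42, 74, 87, 82]
side y -54 .. -84 x 0.025 [144, 143, 136, 107, 57, 42, 38, 37, 35, 38, 36, 38, 52, 82, 91, 82]
side x 32 .. 66 y -0.05 [135, 126, 125, 125, 87, 49, 39, 40, 52, 84, 94, 86, 81, 83, 91, 102, 110, 110]
side x 32 .. 66 y -0.02 [60, 59, 59, 56, 48, 42, 40, 39, 59, 87, 95, 86, 81, 82, 91, 105, 110, 110]
side x 32 .. 66 y 0.02 [59, 59, 58, 54, 45, 42, 41, 43, 67, 91, 95, 86, 82, 84, 91, 106, 112, 112]
side x 32 .. 66 y 0.05 [37, 38, 38, 39, 43, 42, 42, 49, 78, 102, 107, 121, 128, 122, 121, 110, 100, 87]
side x -32 .. -66 y -0.05 [80, 68, 52, 42, 40, 42, 49, 65, 73, 73, 63, 62, 60, 65, 96, 108, 110, 110]
side x -32 .. -66 y -0.02 [81, 
[... 970 characters left out ...]
6 y -0.02 [169, 167, 142, 100, 46, 24, 13, 10, 6, 37, 69, 88, 87, 77, 76, 76, 76, 77]
top x 32 .. 66 y 0.02 [113, 136, 139, 114, 62, 19, 11, 10, 16, 43, 73, 88, 86, 76, 75, 74, 74, 79]
top x 32 .. 66 y 0.05 [169, 180, 161, 120, 66, 13, 13, 11, 19, 45, 80, 92, 87, 77, 74, 76, 76, 83]
top x -32 .. -66 y -0.05 [62, 41, 12, 8, 9, 12, 15, 53, 92, 117, 112, 102, 89, 87, 100, 111, 119, 119]
top x -32 .. -66 y -0.02 [61, 39, 19, 10, 9, 11, 17, 33, 60, 95, 113, 121, 123, 123, 122, 119, 118, 119]
top x -32 .. -66 y 0.02 [61, 38, 21, 10, 11, 13, 16, 28, 68, 98, 115, 117, 119, 119, 118, 116, 115, 116]
top x -32 .. -66 y 0.05 [64, 42, 19, 9, 10, 12, 14, 20, 56, 91, 114, 116, 117, 117, 117, 115, 114, 115]
```

```bash
cat >> h.py <<'E'
M=np.array([.545,-.1745,.155]); YAW=12.5
def inm(o): # TCP in mouth frame mm, and tool misalignment (deg, tool axes), force in mouth frame
    Rm=mouthR(YAW); Rt=rpy(o['tool_rot'])
    return ((o['tool_pos']-M)@Rm*1000).round(2), np.degrees(R.from_matrix(Rt.T@toolmouth(YAW)).as_rotvec()).round(2), (o['force']@Rm).round(1), (o['wrist_torque']@Rm).round(2)
E
python3 - <<'E'
from h import *
o=env.get_obs(); print(*inm(o),o['qpos'].round(1)); Rm=mouthR(YAW)
print(num(rpy(o['tool_rot']),o['tool_pos'],toolmouth(YAW),M+Rm@np.array([-.0007,-.002,.045])))
E
```

```text
[  1.31  -0.12 110.9 ] [0.1  0.02 0.07] [-1.7 -0.4 -3. ] [-0.02  1.1   0.03] [  2.3 -16.9  24.9 119.6 -14.9  53.2  46.9]
[-0.009 -0.011  0.329  0.001  0.     0.001]
```

Emit:
apply_moves --pt "-0.009 -0.01 0.05 0.001 0 0.001 0" --pt "-0.009 -0.01 0.12 0.001 0 0.001 0" --pt "-0.009 -0.01 0.2 0.001 0 0.001 0" --pt "-0.009 -0.01 0.26 0.001 0 0.001 0" --pt "-0.009 -0.01 0.3 0.001 0 0.001 0" --pt "-0.009 -0.01 0.33 0.001 0 0.001 0" --pt "-0.009 -0.01 0.33 0.001 0 0.001 0" --pt "-0.009 -0.01 0.33 0.001 0 0.001 0" --pt "-0.009 -0.01 0.33 0.001 0 0.001 0" --pt "-0.009 -0.01 0.33 0.001 0 0.001 0"

```text
time_s: 9.3
tool_pos: [0.5229, -0.1822, 0.1941]
tool_rot: [149.9, 0.0, 102.4]
force: [0.5, 0.8, -3.2]
grip_width: 0.0136
grasp_force: 40.0
```

```bash
python3 - <<'E'
from h import *
o=env.get_obs(); print(*inm(o),o['qpos'].round(1)); Rm=mouthR(YAW)
print(num(rpy(o['tool_rot']),o['tool_pos'],toolmouth(YAW),M+Rm@np.array([-.0007,-.002,.0275])))
S=np.array([[1,1],[1,-1],[-1,-1],[-1,1]])/2
tiles=[]
org,Rl=lidpts(o,.002)
for c in('top','side'):
    im=viewer.read_camera(c)[:,:,::-1].copy()
    x,y=proj([[.55,-.18,.17]],c)[0].astype(int)
    im=im.astype(np.float32); k=8; w,h=(25,37)
    if c=='side': w,h=50,37; 
    else: w,h=50,37
    t=cv2.resize(im[y-h:y+h,x-w:x+w],None,fx=k,fy=k,interpolation=cv2.INTER_CUBIC).clip(0,255); t=(255*(t/255.)**.6).astype(np.uint8)
    t=cv2.resize(t,(800,592)); tiles.append(t[::1])
v=np.vstack([cv2.resize(t,(400,296)) for t in tiles]); cv2.imwrite('pics/low.png',np.hstack([cv2.resize(t,None,fx=.5,fy=.5,interpolation=cv2.INTER_AREA) for t in tiles]) if 0 else cv2.resize(v,(540,800*0+592*1)) if 0 else v)
E
```

```text
[-0.55 -2.7  45.52] [ 0.08  0.07 -0.08] [-1.   0.6 -3.1] [-0.04  1.09  0.04] [ 1.000e-01 -1.040e+01  2.670e+01  1.218e+02 -1.980e+01  4.550e+01
  5.100e+01]
[ 0.004 -0.001  0.09   0.001  0.001 -0.001]
```

View pics/low.png

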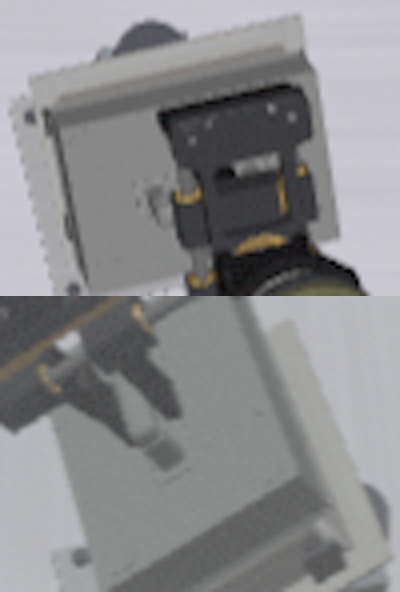

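The picture shows the lid squarely over the mouth with nothing touching. The right end's catch at (325,555) is just outside the skirt. I'll keep lowering slowly.

Emit:
apply_moves --pt "0.003 0 0.02 0.001 0 0 0" --pt "0.003 0 0.04 0.001 0 0 0" --pt "0.003 0 0.055 0.001 0 0 0" --pt "0.003 0 0.07 0.001 0 0 0" --pt "0.003 0 0.07 0.001 0 0 0"

```text
time_s: 9.9
tool_pos: [0.53, -0.1815, 0.1816]
tool_rot: [150.0, 0.2, 102.3]
force: [-0.2, -4.6, -3.6]
grip_width: 0.0133
grasp_force: 40.0
```

```bash
python3 - <<'E'
from h import *
o=env.get_obs(); print(*inm(o))
E
```

```text
[-0.69 -3.63 31.06] [-0.02  0.23 -0.09] [-2.8 -4.4 -2.6] [-1.17  1.09  0.09]
```

Emit:
apply_moves --pt "-0.01 0 0 0 0 0 0" --pt "-0.01 0 0 0 0 0 0" --pt "-0.01 0 0.007 0 0 0 0" --pt "-0.01 0 0.015 0 0 0 0" --pt "-0.01 0 0.015 0 0 0 0"

```text
time_s: 10.4
tool_pos: [0.5315, -0.1819, 0.1787]
tool_rot: [150.1, 0.0, 102.4]
force: [1.3, -4.4, -3.3]
grip_width: 0.0139
grasp_force: 40.0
```

```bash
python3 - <<'E'
from h import *
o=env.get_obs(); print(*inm(o))
E
```

```text
[-0.93 -4.27 27.9 ] [-0.06  0.09 -0.08] [-1.4 -4.6 -3. ] [-1.09  0.99  0.08]
```

Emit:
apply_moves --pt "-0.008 0 0 0 0 0 0" --pt "-0.008 0 0 0 0 0 0" --pt "-0.008 0 0.008 0 0 0 0" --pt "-0.008 0 0.014 0 0 0 0" --pt "-0.008 0 0.014 0 0 0 0"

```text
time_s: 10.9
tool_pos: [0.533, -0.1824, 0.1762]
tool_rot: [150.1, -0.0, 102.4]
force: [-1.5, -1.3, -1.1]
grip_width: 0.0139
grasp_force: 40.0
```

```bash
python3 - <<'E'
from h import *
o=env.get_obs(); print(*inm(o))
E
```

```text
[-1.05 -5.12 25.08] [-0.09  0.01 -0.07] [-2.1 -1.  -0.1] [-0.28  1.19  0.05]
```

Emit:
apply_moves --pt "0 0 0 0 0 0 0.5" --pt "0 0 0 0 0 0 0.5" --pt "0 0 0 0 0 0 0.5" --pt "0 0 0 0 0 0 0.5" --pt "0 0 -0.1 0 0 0 0.5" --pt "0 0 -0.25 0 0 0 0.5" --pt "0 0 -0.35 0 0 0 0.5" --pt "0 0 -0.35 0 0 0 0.5" --pt "0 0 -0.35 0 0 0 0.5"

```text
time_s: 11.8
tool_pos: [0.4992, -0.1901, 0.2371]
tool_rot: [150.0, 0.0, 102.4]
force: [0.9, -0.4, -0.0]
grip_width: 0.0437
grasp_force: 0.0
```

```bash
python3 - <<'E'
from h import *
o=env.get_obs(); print(*inm(o),o['qpos'].round(1),o['grip_width'])
tiles=[]
for c in('top','side'):
    im=viewer.read_camera(c)[:,:,::-1].copy()
    x,y=proj([[.55,-.18,.17]],c)[0].astype(int); k=8; w,h=50,37
    t=cv2.resize(im[y-h:y+h,x-w:x+w].astype(np.float32),None,fx=k,fy=k,interpolation=cv2.INTER_CUBIC).clip(0,255); t=(255*(t/255.)**.6).astype(np.uint8)
    tiles.append(cv2.resize(t,(400,296),interpolation=cv2.INTER_AREA)); cv2.imwrite(f'pics/rel_{c}.png',im)
cv2.imwrite('pics/rel.png',np.vstack(tiles))
E
```

```text
[-0.64 -5.26 95.13] [-0.02  0.04 -0.07] [ 0.6 -0.6 -0.4] [-0.06  0.67  0.  ] [  2.2 -15.   25.5 120.  -16.2  51.5  48.4] 0.04374029740996337
```

View pics/rel.png

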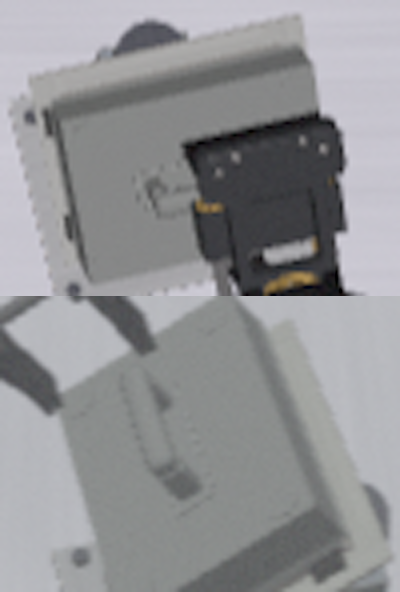

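The lid now sits squarely over the mouth on both views, and the gripper is clear above it. Next I'll shut the fingers and go to the first corner.

```bash
python3 - <<'E'
from h import *
o=env.get_obs(); Rm=mouthR(YAW)
print(num(rpy(o['tool_rot']),o['tool_pos'],toolmouth(YAW),M+Rm@np.array([.040,.062,.060])), num(rpy(o['tool_rot']),o['tool_pos'],toolmouth(YAW),M+Rm@np.array([.040,.062,.022])))
for c in('side','top'):
    g=cv2.cvtColor(cv2.imread(f'pics/rel_{c}.png'),cv2.COLOR_BGR2GRAY).astype(np.float32)
    def prof(P):
        q=proj(P,c).astype(np.float32); return cv2.remap(g,q[:,0][None],q[:,1][None],cv2.INTER_LINEAR)[0].astype(int)
    for s in(1,-1):
        v=np.arange(60,91,2)*s/1000
        for x in(-.025,.025): print(c,'y',s*60,'x',x,prof(np.c_[np.full(len(v),x),v,np.full(len(v),.014)]@Rm.T+M).tolist())
        v=np.arange(44,67,2)*s/1000
        for y in(-.05,.05): print(c,'x',s*44,'y',y,prof(np.c_[v,np.full(len(v),y),np.full(len(v),.014)]@Rm.T+M).tolist())
E
```

```text
[ 0.333  0.208  0.17  -0.002 -0.    -0.001] [ 0.333  0.209  0.36  -0.002 -0.    -0.001]
side y 60 x -0.025 [95, 95, 94, 94, 95, 94, 94, 98, 109, 127, 141, 147, 149, 148, 148, 149]
side y 60 x 0.025 [96, 96, 95, 95, 95, 94, 95, 97, 104, 121, 136, 146, 147, 148, 147, 147]
side x 44 y -0.05 [95, 95, 94, 93, 84, 73, 70, 72, 89, 105, 116, 120]
side x 44 y 0.05 [95, 95, 95, 94, 88, 74, 75, 93, 125, 146, 149, 149]
side y -60 x -0.025 [94, 94, 95, 94, 94, 95, 95, 91, 80, 65, 54, 52, 51, 52, 52, 53]
side y -60 x 0.025 [95, 95, 95, 95, 93, 94, 94, 92, 84, 64, 54, 51, 51, 52, 53, 51]
side x -44 y -0.05 [94, 94, 95, 95, 93, 95, 94, 96, 110, 119, 121, 123]
side x -44 y 0.05 [94, 94, 95, 94, 94, 95, 103, 125, 143, 148, 148, 149]
top y 60 x -0.025 [89, 89, 89, 89, 89, 89, 88, 85, 62, 47, 51, 66, 73, 120, 123, 122]
top y 60 x 0.025 [88, 89, 89, 89, 89, 89, 89, 86, 67, 43, 55, 95, 119, 127, 125, 123]
top x 44 y -0.05 [90, 89, 89, 84, 72, 57, 54, 54, 55, 59, 71, 82]
top x 44 y 0.05 [89, 89, 89, 82, 70, 59, 54, 54, 54, 61, 72, 84]
top y -60 x -0.025 [23, 23, 22, 23, 23, 24, 24, 23, 27, 30, 27, 72, 122, 145, 165, 168]
top y -60 x 0.025 [84, 86, 89, 89, 86, 83, 84, 88, 97, 135, 164, 166, 168, 167, 167, 167]
top x -44 y -0.05 [24, 24, 23, 23, 23, 24, 24, 31, 51, 91, 115, 127]
top x -44 y 0.05 [88, 89, 89, 89, 89, 89, 93, 106, 117, 122, 122, 123]
```

Emit:
apply_moves --pt "0.1 0.06 0.05 0 0 0 0" --pt "0.2 0.12 0.1 0 0 0 0" --pt "0.343 0.206 0.17 0 0 0 0" --pt "0.343 0.206 0.17 0 0 0 0" --pt "0.343 0.206 0.22 0 0 0 0" --pt "0.343 0.206 0.28 0 0 0 0" --pt "0.343 0.206 0.33 0 0 0 0" --pt "0.343 0.206 0.36 0 0 0 0" --pt "0.343 0.206 0.36 0 0 0 0" --pt "0.343 0.206 0.36 0 0 0 0"

```text
time_s: 12.9
tool_pos: [0.5541, -0.1081, 0.1949]
tool_rot: [150.1, -0.0, 102.4]
force: [0.5, 1.1, -0.0]
grip_width: 0.0006
grasp_force: 0.0
```

```bash
echo 'from h import *
o=env.get_obs(); print(*inm(o),round(o["time_s"],1),o["qpos"].round(1)[1],round(o["grip_width"],4))' > s.py; python3 s.py
```

```text
[40.14 62.86 22.95] [-0.09  0.05 -0.1 ] [ 0.6  0.9 -0.4] [-0.03  0.65  0.04] 12.9 -10.1 0.0006
```

Emit:
apply_moves --pt "0 0 0.01 0 0 0 0" --pt "0 0 0.02 0 0 0 0" --pt "0 0 0.03 0 0 0 0" --pt "0 0 0.03 0 0 0 0"

```text
time_s: 13.3
tool_pos: [0.557, -0.107, 0.1897]
tool_rot: [150.1, -0.0, 102.4]
force: [0.4, 0.6, 0.5]
grip_width: 0.0005
grasp_force: 0.0
```

Emit:
apply_moves --pt "0 0 0.005 0 0 0 0" --pt "0 0 0.01 0 0 0 0" --pt "0 0 0.01 0 0 0 0"

```text
time_s: 13.6
tool_pos: [0.5581, -0.107, 0.1882]
tool_rot: [150.1, 0.0, 102.4]
force: [0.2, 0.1, -0.8]
grip_width: 0.0001
grasp_force: 0.3
```

Emit:
apply_moves --pt "0 0 0.005 0 0 0 0" --pt "0 0 0.01 0 0 0 0" --pt "0 0 0.01 0 0 0 0"

```text
time_s: 13.9
tool_pos: [0.5591, -0.1067, 0.1868]
tool_rot: [150.0, -0.0, 102.4]
force: [-2.7, 1.2, 3.6]
grip_width: 0.0007
grasp_force: 2.2
```

```bash
python3 s.py
```

```text
[40.58 63.15 13.34] [-0.05  0.03 -0.07] [-0.2  1.8  4.3] [0.16 0.75 0.01] 13.9 -9.0 0.0007
```

Emit:
apply_moves --pt "0 0 0.003 0 0 0 0" --pt "0 0 0.006 0 0 0 0" --pt "0 0 0.006 0 0 0 0"

```text
time_s: 14.2
tool_pos: [0.5598, -0.1064, 0.1863]
tool_rot: [150.0, -0.0, 102.4]
force: [-5.1, 0.9, 5.9]
grip_width: 0.0004
grasp_force: 4.0
```

Emit:
apply_moves --pt "0 0 0.003 0 0 0 0" --pt "0 0 0.006 0 0 0 0" --pt "0 0 0.006 0 0 0 0"

```text
time_s: 14.5
tool_pos: [0.5605, -0.1062, 0.1856]
tool_rot: [150.0, -0.0, 102.4]
force: [-5.9, 0.4, 7.1]
grip_width: 0.0004
grasp_force: 4.7
```

Emit:
apply_moves --pt "0 0 0.003 0 0 0 0" --pt "0 0 0.006 0 0 0 0" --pt "0 0 0.006 0 0 0 0"

```text
time_s: 14.8
tool_pos: [0.5614, -0.1058, 0.1845]
tool_rot: [150.0, -0.0, 102.4]
force: [-3.3, 1.5, 5.1]
grip_width: 0.0005
grasp_force: 3.3
```

```bash
python3 s.py
```

```text
[41.49 63.55 10.14] [ 0.03  0.01 -0.06] [0.1 2.1 5.9] [0.42 0.55 0.02] 14.8 -8.7 0.0005
```

Emit:
apply_moves --pt "0 0 0.003 0 0 0 0" --pt "0 0 0.006 0 0 0 0" --pt "0 0 0.006 0 0 0 0"

```text
time_s: 15.1
tool_pos: [0.5622, -0.1055, 0.1836]
tool_rot: [149.9, -0.0, 102.5]
force: [-1.6, 1.2, 4.7]
grip_width: 0.0003
grasp_force: 3.0
```

Emit:
apply_moves --pt "0 0 0.003 0 0 0 0" --pt "0 0 0.006 0 0 0 0" --pt "0 0 0.006 0 0 0 0"

```text
time_s: 15.4
tool_pos: [0.563, -0.1056, 0.1825]
tool_rot: [149.9, 0.0, 102.4]
force: [-0.3, 1.2, 3.3]
grip_width: 0.0005
grasp_force: 2.0
```

Emit:
apply_moves --pt "0 0 0.003 0 0 0 0" --pt "0 0 0.006 0 0 0 0" --pt "0 0 0.006 0 0 0 0"

```text
time_s: 15.7
tool_pos: [0.5637, -0.1057, 0.1819]
tool_rot: [149.9, 0.0, 102.4]
force: [-1.8, 2.4, 7.8]
grip_width: 0.0003
grasp_force: 3.5
```

```bash
python3 s.py
```

```text
[42.17 63.09  6.67] [ 0.1   0.06 -0.06] [2.8 2.7 7.4] [0.32 0.15 0.04] 15.7 -8.3 0.0003
```

Emit:
apply_moves --pt "0 0 0.003 0 0 0 0" --pt "0 0 0.005 0 0 0 0" --pt "0 0 0.005 0 0 0 0"

```text
time_s: 16.0
tool_pos: [0.5643, -0.1058, 0.1815]
tool_rot: [149.9, 0.0, 102.4]
force: [-4.3, 1.3, 10.6]
grip_width: 0.0002
grasp_force: 5.2
```

Emit:
apply_moves --pt "0 0 0.003 0 0 0 0" --pt "0 0 0.005 0 0 0 0" --pt "0 0 0.005 0 0 0 0"

```text
time_s: 16.3
tool_pos: [0.5649, -0.1059, 0.1813]
tool_rot: [149.8, 0.0, 102.4]
force: [-6.2, 0.8, 12.9]
grip_width: 0.0007
grasp_force: 7.2
```

```bash
python3 s.py
```

```text
[42.83 62.68  5.6 ] [ 0.17  0.08 -0.06] [ 1.4  2.1 14.1] [0.54 0.47 0.05] 16.3 -8.1 0.0007
```

Emit:
apply_moves --pt "0 0 0.002 0 0 0 0" --pt "0 0 0.004 0 0 0 0" --pt "0 0 0.004 0 0 0 0"

```text
time_s: 16.6
tool_pos: [0.5653, -0.1059, 0.1811]
tool_rot: [149.8, 0.0, 102.4]
force: [-8.7, 1.5, 16.0]
grip_width: 0.0004
grasp_force: 9.0
```

Emit:
apply_moves --pt "0 0 0.002 0 0 0 0" --pt "0 0 0.004 0 0 0 0" --pt "0 0 0.004 0 0 0 0"

```text
time_s: 16.9
tool_pos: [0.5658, -0.106, 0.1809]
tool_rot: [149.8, 0.0, 102.4]
force: [-11.6, 1.5, 18.1]
grip_width: 0.0007
grasp_force: 10.6
```

```bash
python3 s.py
```

```text
[43.34 62.33  4.87] [ 0.22  0.08 -0.09] [-0.5  4.  21.1] [ 0.74  0.76 -0.03] 16.9 -8.0 0.0007
```

Emit:
apply_moves --pt "0 0 -0.05 0 0 0 0" --pt "0 0 -0.13 0 0 0 0" --pt "0 -0.15 -0.13 0 0 0 0" --pt "0 -0.3 -0.13 0 0 0 0" --pt "0 -0.41 -0.13 0 0 0 0" --pt "0 -0.41 -0.13 0 0 0 0" --pt "0 -0.41 -0.1 0 0 0 0" --pt "0 -0.41 -0.1 0 0 0 0"

```text
time_s: 17.7
tool_pos: [0.486, -0.1228, 0.1535]
tool_rot: [150.1, 0.0, 102.4]
force: [-0.1, -0.2, 0.8]
grip_width: 0.0004
grasp_force: 0.0
```

```bash
python3 s.py
```

```text
[-40.91  63.26  21.86] [-0.08  0.05 -0.03] [ 0.3 -0.1  0.8] [-0.08  0.65 -0.03] 17.7 -15.8 0.0004
```

Emit:
apply_moves --pt "0 -0.005 0.012 0 0 0 0" --pt "0 -0.005 0.025 0 0 0 0" --pt "0 -0.005 0.025 0 0 0 0"

```text
time_s: 18.0
tool_pos: [0.4869, -0.1223, 0.1483]
tool_rot: [150.1, -0.0, 102.5]
force: [0.1, -0.2, 0.3]
grip_width: 0.0006
grasp_force: 0.0
```

Emit:
apply_moves --pt "0 0 0.005 0 0 0 0" --pt "0 0 0.01 0 0 0 0" --pt "0 0 0.01 0 0 0 0"

```text
time_s: 18.3
tool_pos: [0.4878, -0.1223, 0.1469]
tool_rot: [150.1, -0.0, 102.4]
force: [-0.6, -1.0, -0.3]
grip_width: 0.0004
grasp_force: 0.0
```

Emit:
apply_moves --pt "0 0 0.004 0 0 0 0" --pt "0 0 0.008 0 0 0 0" --pt "0 0 0.008 0 0 0 0"

```text
time_s: 18.6
tool_pos: [0.4884, -0.1222, 0.1457]
tool_rot: [150.1, -0.0, 102.4]
force: [-3.2, 0.4, 2.0]
grip_width: 0.0005
grasp_force: 1.6
```

Emit:
apply_moves --pt "0 0 0.003 0 0 0 0" --pt "0 0 0.006 0 0 0 0" --pt "0 0 0.006 0 0 0 0"

```text
time_s: 18.9
tool_pos: [0.4891, -0.1221, 0.1444]
tool_rot: [150.1, 0.0, 102.4]
force: [-0.7, -0.8, 1.7]
grip_width: 0.0006
grasp_force: 0.7
```

Emit:
apply_moves --pt "0 0 0.003 0 0 0 0" --pt "0 0 0.006 0 0 0 0" --pt "0 0 0.006 0 0 0 0"

```text
time_s: 19.2
tool_pos: [0.4898, -0.122, 0.1433]
tool_rot: [150.1, 0.0, 102.4]
force: [-0.4, -0.1, -0.2]
grip_width: 0.0005
grasp_force: 0.0
```

```bash
python3 s.py
```

```text
[-42.69  63.17  11.16] [-0.07  0.06 -0.07] [-0.4 -0.  -0. ] [-0.06  0.71  0.05] 19.2 -14.6 0.0005
```

Emit:
apply_moves --pt "0 0 0.003 0 0 0 0" --pt "0 0 0.006 0 0 0 0" --pt "0 0 0.006 0 0 0 0"

```text
time_s: 19.5
tool_pos: [0.4903, -0.1218, 0.1423]
tool_rot: [150.1, 0.0, 102.4]
force: [0.8, 0.2, -0.0]
grip_width: 0.0006
grasp_force: 0.0
```

Emit:
apply_moves --pt "0 0 0.003 0 0 0 0" --pt "0 0 0.006 0 0 0 0" --pt "0 0 0.006 0 0 0 0"

```text
time_s: 19.8
tool_pos: [0.4909, -0.1218, 0.1414]
tool_rot: [150.1, 0.0, 102.4]
force: [-0.9, -0.5, 0.3]
grip_width: 0.0002
grasp_force: 0.3
```

Emit:
apply_moves --pt "0 0 0.003 0 0 0 0" --pt "0 0 0.006 0 0 0 0" --pt "0 0 0.006 0 0 0 0"

```text
time_s: 20.1
tool_pos: [0.4914, -0.1217, 0.1404]
tool_rot: [150.1, 0.0, 102.4]
force: [-2.8, 0.4, 2.1]
grip_width: 0.0005
grasp_force: 1.1
```

```bash
python3 s.py
```

```text
[-42.72  63.17   7.8 ] [-0.07  0.04 -0.07] [-1.2  1.   3.2] [-0.12  0.77  0.05] 20.1 -14.2 0.0005
```

Emit:
apply_moves --pt "0 0 0.003 0 0 0 0" --pt "0 0 0.006 0 0 0 0" --pt "0 0 0.006 0 0 0 0"

```text
time_s: 20.4
tool_pos: [0.4918, -0.1217, 0.1397]
tool_rot: [150.1, -0.0, 102.4]
force: [-7.5, 0.1, 7.1]
grip_width: 0.0003
grasp_force: 5.1
```

Emit:
apply_moves --pt "0 0 0.003 0 0 0 0" --pt "0 0 0.006 0 0 0 0" --pt "0 0 0.006 0 0 0 0"

```text
time_s: 20.7
tool_pos: [0.4921, -0.1217, 0.1392]
tool_rot: [150.1, -0.1, 102.4]
force: [-14.6, -1.1, 14.6]
grip_width: 0.0004
grasp_force: 9.5
```

Emit:
apply_moves --pt "0 0 0.003 0 0 0 0" --pt "0 0 0.006 0 0 0 0" --pt "0 0 0.006 0 0 0 0"

```text
time_s: 21.0
tool_pos: [0.4924, -0.1217, 0.1386]
tool_rot: [150.1, -0.1, 102.4]
force: [-20.7, 0.1, 20.3]
grip_width: 0.0
grasp_force: 14.0
```

```bash
python3 s.py
```

```text
[-42.81  62.9    5.82] [-0.09 -0.03 -0.11] [-7.4  4.6 27.7] [0.67 2.32 0.01] 21.0 -13.9 0.0
```

Emit:
apply_moves --pt "0 0 -0.05 0 0 0 0" --pt "0 0 -0.12 0 0 0 0" --pt "-0.2 0 -0.12 0 0 0 0" --pt "-0.4 0 -0.12 0 0 0 0" --pt "-0.635 0 -0.12 0 0 0 0" --pt "-0.635 0 -0.12 0 0 0 0" --pt "-0.635 0 -0.09 0 0 0 0" --pt "-0.635 0 -0.09 0 0 0 0" --pt "-0.635 0 -0.09 0 0 0 0"

```text
time_s: 21.9
tool_pos: [0.5115, -0.2453, 0.1523]
tool_rot: [150.1, -0.1, 102.5]
force: [-0.2, -0.8, -0.3]
grip_width: 0.0007
grasp_force: 0.0
```

```bash
python3 s.py
```

```text
[-42.92 -61.89  21.63] [-0.1  -0.08  0.01] [-0.4 -0.7 -0.1] [0.   0.6  0.02] 21.9 -3.2 0.0007
```

Emit:
apply_moves --pt "0 0 0.012 0 0 0 0" --pt "0 0 0.02 0 0 0 0" --pt "0 0 0.02 0 0 0 0"

```text
time_s: 22.2
tool_pos: [0.5137, -0.2462, 0.1493]
tool_rot: [150.1, -0.0, 102.5]
force: [0.2, 0.4, 0.3]
grip_width: 0.0005
grasp_force: 0.0
```

Emit:
apply_moves --pt "0 0 0.005 0 0 0 0" --pt "0 0 0.01 0 0 0 0" --pt "0 0 0.01 0 0 0 0"

```text
time_s: 22.5
tool_pos: [0.5146, -0.2464, 0.1475]
tool_rot: [150.1, -0.0, 102.4]
force: [-0.3, -0.4, -0.4]
grip_width: 0.0004
grasp_force: 0.0
```

Emit:
apply_moves --pt "0 0 0.003 0 0 0 0" --pt "0 0 0.006 0 0 0 0" --pt "0 0 0.006 0 0 0 0"

```text
time_s: 22.8
tool_pos: [0.5152, -0.2465, 0.1466]
tool_rot: [150.1, 0.0, 102.4]
force: [-0.5, -0.8, -0.9]
grip_width: 0.0003
grasp_force: 0.1
```

Emit:
apply_moves --pt "0 0 0.003 0 0 0 0" --pt "0 0 0.006 0 0 0 0" --pt "0 0 0.006 0 0 0 0"

```text
time_s: 23.1
tool_pos: [0.5158, -0.2465, 0.1457]
tool_rot: [150.1, 0.0, 102.4]
force: [-0.8, -0.2, 0.4]
grip_width: 0.0004
grasp_force: 1.0
```

Emit:
apply_moves --pt "0 0 0.003 0 0 0 0" --pt "0 0 0.006 0 0 0 0" --pt "0 0 0.006 0 0 0 0"

```text
time_s: 23.4
tool_pos: [0.5166, -0.2468, 0.145]
tool_rot: [150.0, 0.0, 102.4]
force: [-2.8, -1.1, 4.4]
grip_width: 0.0002
grasp_force: 2.6
```

```bash
python3 s.py
```

```text
[-42.5  -64.42  13.04] [-0.02  0.1  -0.09] [-0.4 -0.5  5.3] [-0.21  0.65  0.05] 23.4 -2.1 0.0002
```

Emit:
apply_moves --pt "0 0 0.002 0 0 0 0" --pt "0 0 0.004 0 0 0 0" --pt "0 0 0.004 0 0 0 0"

```text
time_s: 23.7
tool_pos: [0.5172, -0.247, 0.1446]
tool_rot: [150.0, 0.1, 102.4]
force: [-3.2, -1.1, 5.4]
grip_width: 0.0006
grasp_force: 3.0
```

Emit:
apply_moves --pt "0 0 0.002 0 0 0 0" --pt "0 0 0.004 0 0 0 0" --pt "0 0 0.004 0 0 0 0"

```text
time_s: 24.0
tool_pos: [0.5177, -0.2471, 0.1441]
tool_rot: [150.0, 0.1, 102.3]
force: [-4.0, -1.4, 5.1]
grip_width: 0.0005
grasp_force: 3.4
```

Emit:
apply_moves --pt "0 0 0.002 0 0 0 0" --pt "0 0 0.004 0 0 0 0" --pt "0 0 0.004 0 0 0 0"

```text
time_s: 24.3
tool_pos: [0.5182, -0.2472, 0.1436]
tool_rot: [150.0, 0.1, 102.3]
force: [-4.0, -2.2, 6.5]
grip_width: 0.0006
grasp_force: 3.6
```

```bash
python3 s.py
```

```text
[-42.02 -65.17  11.1 ] [ 0.04  0.18 -0.09] [-0.5 -1.3  7.8] [-0.37  0.59  0.06] 24.3 -1.8 0.0006
```

Emit:
apply_moves --pt "0 0 0.003 0 0 0 0" --pt "0 0 0.005 0 0 0 0" --pt "0 0 0.005 0 0 0 0"

```text
time_s: 24.6
tool_pos: [0.5188, -0.2475, 0.1431]
tool_rot: [149.9, 0.1, 102.3]
force: [-3.3, -1.9, 7.4]
grip_width: 0.0
grasp_force: 4.2
```

Emit:
apply_moves --pt "0 0 0.003 0 0 0 0" --pt "0 0 0.005 0 0 0 0" --pt "0 0 0.005 0 0 0 0"

```text
time_s: 24.9
tool_pos: [0.5192, -0.2477, 0.1422]
tool_rot: [149.9, 0.2, 102.3]
force: [-5.4, -1.9, 7.7]
grip_width: 0.0008
grasp_force: 4.4
```

Emit:
apply_moves --pt "0 0 0.003 0 0 0 0" --pt "0 0 0.005 0 0 0 0" --pt "0 0 0.005 0 0 0 0"

```text
time_s: 25.2
tool_pos: [0.5194, -0.2476, 0.1408]
tool_rot: [150.0, 0.2, 102.3]
force: [-2.1, -2.2, 4.7]
grip_width: 0.0004
grasp_force: 2.9
```

```bash
python3 s.py
```

```text
[-42.42 -65.85   8.11] [ 0.02  0.25 -0.12] [ 0.1 -1.7  5.3] [-0.73  0.81  0.04] 25.2 -1.4 0.0004
```

Emit:
apply_moves --pt "0 0 0.002 0 0 0 0" --pt "0 0 0.004 0 0 0 0" --pt "0 0 0.004 0 0 0 0"

```text
time_s: 25.5
tool_pos: [0.5194, -0.2453, 0.139]
tool_rot: [150.1, -0.0, 102.4]
force: [-0.8, -0.9, 1.0]
grip_width: 0.0006
grasp_force: 1.1
```

Emit:
apply_moves --pt "0 0 0.002 0 0 0 0" --pt "0 0 0.004 0 0 0 0" --pt "0 0 0.004 0 0 0 0"

```text
time_s: 25.8
tool_pos: [0.5195, -0.2449, 0.1382]
tool_rot: [150.1, -0.0, 102.5]
force: [-4.3, -1.6, 4.4]
grip_width: 0.0002
grasp_force: 3.0
```

```bash
python3 s.py
```

```text
[-43.18 -63.24   5.51] [-0.1  -0.02 -0.07] [-1.8 -0.6  6. ] [-0.14  0.94  0.  ] 25.8 -1.2 0.0002
```

Emit:
apply_moves --pt "0 0 0.002 0 0 0 0" --pt "0 0 0.004 0 0 0 0" --pt "0 0 0.004 0 0 0 0"

```text
time_s: 26.1
tool_pos: [0.5196, -0.245, 0.1377]
tool_rot: [150.1, -0.1, 102.4]
force: [-6.2, 0.4, 6.7]
grip_width: 0.0002
grasp_force: 4.8
```

Emit:
apply_moves --pt "0 0 0.002 0 0 0 0" --pt "0 0 0.003 0 0 0 0" --pt "0 0 0.003 0 0 0 0"

```text
time_s: 26.4
tool_pos: [0.5198, -0.245, 0.1374]
tool_rot: [150.1, -0.1, 102.4]
force: [-9.4, -0.5, 8.9]
grip_width: 0.0003
grasp_force: 6.4
```

```bash
python3 s.py
```

```text
[-43.34 -63.34   4.67] [-0.1  -0.04 -0.09] [-3.6  1.6 12.3] [0.24 1.26 0.06] 26.4 -1.1 0.0003
```

Emit:
apply_moves --pt "0 0 0.002 0 0 0 0" --pt "0 0 0.004 0 0 0 0" --pt "0 0 0.004 0 0 0 0"

```text
time_s: 26.7
tool_pos: [0.5199, -0.245, 0.137]
tool_rot: [150.1, -0.1, 102.4]
force: [-11.9, 0.2, 13.0]
grip_width: 0.0004
grasp_force: 8.4
```

Emit:
apply_moves --pt "0 0 0.002 0 0 0 0" --pt "0 0 0.003 0 0 0 0" --pt "0 0 0.003 0 0 0 0"

```text
time_s: 27.0
tool_pos: [0.52, -0.2451, 0.1367]
tool_rot: [150.1, -0.1, 102.4]
force: [-15.6, 0.4, 15.5]
grip_width: 0.0006
grasp_force: 10.3
```

```bash
python3 s.py
```

```text
[-43.46 -63.49   3.99] [-0.08 -0.07 -0.11] [-5.4  3.8 21. ] [0.62 1.65 0.03] 27.0 -1.0 0.0006
```

Emit:
apply_moves --pt "0 0 -0.05 0 0 0 0" --pt "0 0 -0.13 0 0 0 0" --pt "0 0.15 -0.13 0 0 0 0" --pt "0 0.3 -0.13 0 0 0 0" --pt "0 0.415 -0.13 0 0 0 0" --pt "0 0.415 -0.13 0 0 0 0" --pt "0 0.415 -0.1 0 0 0 0" --pt "0 0.415 -0.1 0 0 0 0" --pt "0 0.415 -0.1 0 0 0 0"

```text
time_s: 27.9
tool_pos: [0.5803, -0.2317, 0.1933]
tool_rot: [150.2, -0.1, 102.4]
force: [0.3, 0.7, -1.0]
grip_width: 0.0006
grasp_force: 0.0
```

```bash
python3 s.py
```

```text
[ 38.27 -63.53  22.09] [-0.18 -0.01 -0.15] [-0.1  0.6 -1. ] [-0.06  0.61  0.06] 27.9 0.8 0.0006
```

Emit:
apply_moves --pt "0 0.005 0.012 0 0 0 0" --pt "0 0.005 0.022 0 0 0 0" --pt "0 0.005 0.022 0 0 0 0"

```text
time_s: 28.2
tool_pos: [0.5845, -0.231, 0.1911]
tool_rot: [150.1, -0.0, 102.4]
force: [-0.1, 0.5, -0.7]
grip_width: 0.0005
grasp_force: 0.0
```

Emit:
apply_moves --pt "0 0 0.005 0 0 0 0" --pt "0 0 0.01 0 0 0 0" --pt "0 0 0.01 0 0 0 0"

```text
time_s: 28.5
tool_pos: [0.5856, -0.2308, 0.1896]
tool_rot: [150.1, -0.0, 102.4]
force: [-0.1, 0.7, 0.6]
grip_width: 0.0003
grasp_force: 0.0
```

Emit:
apply_moves --pt "0 0 0.003 0 0 0 0" --pt "0 0 0.006 0 0 0 0" --pt "0 0 0.006 0 0 0 0"

```text
time_s: 28.8
tool_pos: [0.5863, -0.2308, 0.1889]
tool_rot: [150.1, 0.0, 102.4]
force: [-0.4, -0.3, 1.0]
grip_width: 0.0003
grasp_force: 0.6
```

Emit:
apply_moves --pt "0 0 0.003 0 0 0 0" --pt "0 0 0.006 0 0 0 0" --pt "0 0 0.006 0 0 0 0"

```text
time_s: 29.1
tool_pos: [0.5869, -0.2309, 0.188]
tool_rot: [150.0, 0.0, 102.4]
force: [-1.6, -0.3, 3.7]
grip_width: 0.0005
grasp_force: 1.8
```

Emit:
apply_moves --pt "0 0 0.003 0 0 0 0" --pt "0 0 0.006 0 0 0 0" --pt "0 0 0.006 0 0 0 0"

```text
time_s: 29.4
tool_pos: [0.5877, -0.2308, 0.1868]
tool_rot: [150.0, 0.0, 102.4]
force: [-0.5, -1.3, 3.3]
grip_width: 0.0005
grasp_force: 1.5
```

```bash
python3 s.py
```

```text
[ 41.46 -64.21  12.82] [-0.04  0.09 -0.07] [ 1.  -1.1  3.2] [-0.22  0.47 -0.01] 29.4 1.9 0.0005
```

Emit:
apply_moves --pt "0 0 0.003 0 0 0 0" --pt "0 0 0.006 0 0 0 0" --pt "0 0 0.006 0 0 0 0"

```text
time_s: 29.7
tool_pos: [0.5875, -0.2297, 0.1846]
tool_rot: [150.2, -0.1, 102.5]
force: [-0.3, 0.2, 0.8]
grip_width: 0.0004
grasp_force: 0.0
```

Emit:
apply_moves --pt "0 0 0.003 0 0 0 0" --pt "0 0 0.006 0 0 0 0" --pt "0 0 0.006 0 0 0 0"

```text
time_s: 30.0
tool_pos: [0.5884, -0.2299, 0.184]
tool_rot: [150.1, -0.0, 102.4]
force: [-0.4, 0.4, -0.0]
grip_width: 0.0005
grasp_force: 0.0
```

Emit:
apply_moves --pt "0 0 0.003 0 0 0 0" --pt "0 0 0.006 0 0 0 0" --pt "0 0 0.006 0 0 0 0"

```text
time_s: 30.3
tool_pos: [0.5891, -0.2301, 0.1834]
tool_rot: [150.1, -0.0, 102.4]
force: [0.6, -0.2, -0.1]
grip_width: 0.0003
grasp_force: 0.0
```

```bash
python3 s.py
```

```text
[ 41.06 -63.79   9.06] [-0.08  0.04 -0.07] [ 0.5 -0.4 -0.3] [-0.11  0.61  0.08] 30.3 2.3 0.0003
```

Emit:
apply_moves --pt "0 0 0.003 0 0 0 0" --pt "0 0 0.006 0 0 0 0" --pt "0 0 0.006 0 0 0 0"

```text
time_s: 30.6
tool_pos: [0.5897, -0.2299, 0.1824]
tool_rot: [150.1, -0.0, 102.4]
force: [-0.9, 0.5, 0.2]
grip_width: 0.0001
grasp_force: 0.0
```

Emit:
apply_moves --pt "0 0 0.003 0 0 0 0" --pt "0 0 0.005 0 0 0 0" --pt "0 0 0.005 0 0 0 0"

```text
time_s: 30.9
tool_pos: [0.5903, -0.2299, 0.1817]
tool_rot: [150.1, 0.0, 102.4]
force: [-0.4, -0.3, 0.7]
grip_width: 0.0003
grasp_force: 0.2
```

Emit:
apply_moves --pt "0 0 0.003 0 0 0 0" --pt "0 0 0.005 0 0 0 0" --pt "0 0 0.005 0 0 0 0"

```text
time_s: 31.2
tool_pos: [0.5906, -0.2299, 0.1811]
tool_rot: [150.1, -0.0, 102.4]
force: [-2.8, 0.6, 3.5]
grip_width: 0.0005
grasp_force: 2.5
```

```bash
python3 s.py
```

```text
[ 41.28 -63.94   6.34] [-0.05  0.03 -0.08] [-0.5  1.2  4.3] [0.29 0.8  0.06] 31.2 2.6 0.0005
```

Emit:
apply_moves --pt "0 0 0.002 0 0 0 0" --pt "0 0 0.004 0 0 0 0" --pt "0 0 0.004 0 0 0 0"

```text
time_s: 31.5
tool_pos: [0.5909, -0.2298, 0.1809]
tool_rot: [150.0, -0.0, 102.4]
force: [-7.3, 1.8, 8.2]
grip_width: 0.0007
grasp_force: 5.0
```

Emit:
apply_moves --pt "0 0 0.002 0 0 0 0" --pt "0 0 0.004 0 0 0 0" --pt "0 0 0.004 0 0 0 0"

```text
time_s: 31.8
tool_pos: [0.5911, -0.2298, 0.1807]
tool_rot: [150.0, -0.0, 102.4]
force: [-10.7, 0.9, 11.8]
grip_width: -0.0
grasp_force: 7.3
```

```bash
python3 s.py
```

```text
[ 41.44 -63.99   5.77] [-0.02 -0.01 -0.09] [-3.   3.2 15.3] [0.88 1.25 0.04] 31.8 2.7 -0.0
```

Emit:
apply_moves --pt "0 0 0.002 0 0 0 0" --pt "0 0 0.003 0 0 0 0" --pt "0 0 0.003 0 0 0 0"

```text
time_s: 32.1
tool_pos: [0.5913, -0.2297, 0.1805]
tool_rot: [150.0, -0.1, 102.4]
force: [-11.6, 3.0, 13.6]
grip_width: 0.0007
grasp_force: 8.8
```

```bash
python3 s.py
```

```text
[ 41.53 -63.94   5.51] [-0.01 -0.03 -0.09] [-2.5  5.4 17.1] [1.05 1.38 0.03] 32.1 2.7 0.0007
```

Emit:
apply_moves --pt "0 0 -0.05 0 0 0 0" --pt "0 0 -0.12 0 0 0 0" --pt "0.2 0 -0.12 0 0 0 0" --pt "0.4 0 -0.12 0 0 0 0" --pt "0.635 0 -0.12 0 0 0 0" --pt "0.635 0 -0.12 0 0 0 0" --pt "0.635 0 -0.08 0 0 0 0" --pt "0.635 0 -0.06 0 0 0 0" --pt "0.635 0 -0.05 0 0 0 0" --pt "0.635 0 -0.05 0 0 0 0"

```text
time_s: 33.1
tool_pos: [0.5595, -0.1077, 0.1866]
tool_rot: [150.2, -0.0, 102.3]
force: [-0.0, 0.4, -0.1]
grip_width: 0.0005
grasp_force: 0.0
```

```bash
python3 s.py
```

```text
[40.62 62.1  13.06] [-0.15  0.08 -0.16] [-0.   0.4 -0.1] [-0.09  0.62  0.06] 33.1 -9.1 0.0005
```

Emit:
apply_moves --pt "0 0 0.01 0 0 0 0" --pt "0 0 0.02 0 0 0 0" --pt "0 0 0.02 0 0 0 0"

```text
time_s: 33.4
tool_pos: [0.5615, -0.1063, 0.1836]
tool_rot: [150.1, -0.0, 102.4]
force: [-0.8, 0.1, 0.1]
grip_width: 0.0002
grasp_force: 0.0
```

Emit:
apply_moves --pt "0 0 0.004 0 0 0 0" --pt "0 0 0.008 0 0 0 0" --pt "0 0 0.008 0 0 0 0"

```text
time_s: 33.7
tool_pos: [0.5623, -0.1059, 0.1826]
tool_rot: [150.1, -0.0, 102.4]
force: [0.4, 0.3, -0.8]
grip_width: 0.0005
grasp_force: 0.0
```

Emit:
apply_moves --pt "0 0 0.003 0 0 0 0" --pt "0 0 0.006 0 0 0 0" --pt "0 0 0.006 0 0 0 0"

```text
time_s: 34.0
tool_pos: [0.5629, -0.1058, 0.1815]
tool_rot: [150.1, -0.0, 102.4]
force: [0.1, 0.1, 0.3]
grip_width: 0.0004
grasp_force: 0.0
```

```bash
python3 s.py
```

```text
[41.27 63.23  6.79] [-0.07  0.04 -0.07] [0.2 0.1 0.2] [-0.03  0.65  0.09] 34.0 -8.5 0.0004
```

Emit:
apply_moves --pt "0 0 -0.06 0 0 0 0" --pt "0 -0.1 -0.06 0 0 0 0" --pt "0 -0.25 -0.06 0 0 0 0" --pt "0 -0.42 -0.06 0 0 0 0" --pt "0 -0.42 -0.06 0 0 0 0" --pt "0 -0.42 -0.03 0 0 0 0" --pt "0 -0.42 -0.01 0 0 0 0" --pt "0 -0.42 0 0 0 0 0" --pt "0 -0.42 0 0 0 0 0"

```text
time_s: 34.9
tool_pos: [0.4926, -0.1213, 0.1398]
tool_rot: [150.1, 0.0, 102.5]
force: [0.9, 0.3, -0.0]
grip_width: 0.0003
grasp_force: 0.0
```

```bash
python3 s.py
```

```text
[-41.9   63.27   6.69] [-0.08  0.04 -0.02] [ 0.8  0.1 -0.5] [-0.1   0.6  -0.01] 34.9 -14.4 0.0003
```

Emit:
apply_moves --pt "0 0 -0.08 0 0 0 0" --pt "-0.2 0 -0.08 0 0 0 0" --pt "-0.4 0 -0.08 0 0 0 0" --pt "-0.635 0 -0.08 0 0 0 0" --pt "-0.635 0 -0.08 0 0 0 0" --pt "-0.635 0 -0.03 0 0 0 0" --pt "-0.635 0 -0.01 0 0 0 0" --pt "-0.635 0 0 0 0 0 0" --pt "-0.635 0 0 0 0 0 0"

```text
time_s: 35.8
tool_pos: [0.519, -0.2439, 0.1391]
tool_rot: [150.1, -0.1, 102.5]
force: [-0.2, -0.5, 0.1]
grip_width: 0.0005
grasp_force: 0.0
```

```bash
python3 s.py
```

```text
[-42.92 -62.17   6.45] [-0.1  -0.07  0.  ] [-0.2 -0.4  0.2] [0.   0.66 0.01] 35.8 -1.6 0.0005
```

Emit:
apply_moves --pt "0 0 -0.1 0 0 0 0" --pt "0 0 -0.25 0 0 0 0" --pt "-0.1 0 -0.4 0 0 0 0" --pt "-0.2 0 -0.4 0 0 0 0" --pt "-0.2 0 -0.4 0 0 0 0" --pt "-0.2 0 -0.4 0 0 0 0" --pt "-0.2 0 -0.4 0 0 0 0"

```text
time_s: 36.5
tool_pos: [0.4886, -0.2915, 0.2082]
tool_rot: [150.1, -0.1, 102.5]
force: [0.5, 0.8, -0.3]
grip_width: 0.0005
grasp_force: 0.0
```

```bash
python3 - <<'E'
from h import *
o=env.get_obs(); print(*inm(o),o['qpos'].round(1)); cv2.imwrite('pics/end.png',viewer.read_camera('side')[:,:,::-1])
E
```

```text
[ -43.03 -101.98   86.29] [-0.12 -0.08 -0.02] [ 0.4  0.6 -0.6] [-0.06  0.64  0.01] [  2.1  -5.8  39.9 115.8 -25.7  53.6  67.6]
```

View pics/end.png

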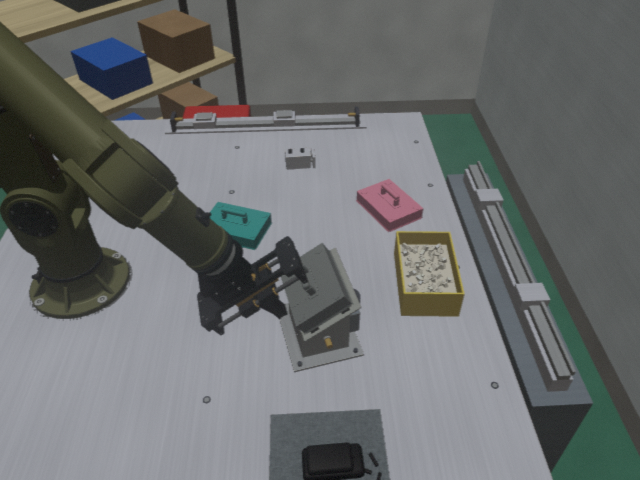

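The lid sits seated on the hopper at (322,285). The gripper is clear of it, and the bin, cylinder and mouse are where they were at the start.

```bash
python3 -c "
from cell import env
print(env.sign_off())"
```

```text
the job is handed in; nothing more can be done
None
```

The lid is on the hopper with all four corners snapped in and home, and the job is handed in. The highest corner force I read was 27.7 N, and the bin, cylinder and mouse look unmoved in the final picture.

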